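Put the socket set away and hold its sprung lid at the gauge arm

ROBOT

A 6-joint arm with a two-finger parallel gripper is mounted at the origin on the work surface. World frame = base frame: x ahead of the robot, y to its left, z up, the work surface at z = 0. Lengths are in m, angles in rad, forces in N, time in s.
With the tool pointing down it reaches from about 0.375 to 0.975 m from the base axis. Payload 3.8 kg.
Tool frame: the origin (TCP) lies at the very end of the fingers, on their centre line; the grasp point (between the pads) lies 19 mm behind it; z points along the fingers, y is the direction in which the jaws open and shut (so a half turn about z gives the same grasp; the last joint's range is limited). The gripper opens to 85 mm and grips with 20 to 120 N. Pads are 22 mm wide; open, the fingers measure 114 mm over their backs; the gripper's body (76 mm by 85 mm) begins 54 mm behind the grasp point. The pads swing forward as they close: fully open they stand 13 mm farther back than shut.
Start: joints at [-1.264, 0.264, 1.604, -0, 1.274, -0.037], TCP at [0.228, -0.635, 0.231] pointing down, gripper open.
Joint ranges: [-2.63, 2.63], [-0.94, 2.18], [0.31, 2.57], [-1.31, 4.45], [0, 2.66], [-2.55, 2.55]. Speed limits (rad/s): [2.57, 2.57, 3.14, 3.14, 3.14, 3.14].

INTERFACE

Orientations are given as a rotation vector (axis times angle).
In Python, from workcell import bot, read_camera, finish_job gives the robot as it stands. The module is installed in compiled form; this text tells all that it offers.
- The arm moves only by the tool servo_tool, never from a script. Its argument "targets" is text: rows parted by semicolons, each of 7 numbers parted by spaces: the turn, a rotation vector about the tool's x, y, z in rad, then the shift along the tool's x, y, z in mm, then the finger opening in mm, from 0 to 85.4. In form: wx wy wz x y z gripper; .... A call has 1 to 8 rows; each row shifts and turns the pose as measured when the row begins, along the tool's axes as they then stand; what a row does not reach is not made up. A row lasts 1/12 s, in which the tool goes at most 41.7 mm and 7.16 degrees, less where a joint would pass 70% of its speed; a pose out of reach is approached as far as the arm can. A call is refused whole if a number of a shift passes 41.7 or a number of a turn 0.125, either way. A call with a gripper value outside its range is refused whole. The fingers move at their own pace and stop on an object; "newtons" is the grip in N (left out, the last holds). Time passes only in rows, so rows that do not move let the fingers close. It gives the time, the measured TCP pose, the force and the opening at its end, in the units of the state.
- bot.read_state(): the state, without advancing time (a new reading comes with each control period).
- read_camera(name): name is "side" or "top"; returns a dict with "image" (400x640x3 uint8, red, green, blue), "mtx" (3x3 intrinsics, pixels), "k1" (the pictures are not rectified: a ray, as slopes to the right and down, at radius r is drawn at 1 + k1 r^2 times it, then the intrinsics apply), "eye" and "orientation" of the camera in the world. Camera axes: x right, y up, looking along -z (the intrinsics and any distortion apply to the point x, -y, -z); pixel columns grow to the right and rows downward; lengths in m; the calibration is good to about 2 mm. A picture is of the moment at which its call begins. There is no depth.
- finish_job(): hands the job in, once; it reports no verdict.
The state is a dict: "time": time; "q": joint angles; "joint_vel": joint speeds; "joint_torque": joint torques, N m; "tool_pos": TCP position; "tcp_rot": TCP orientation; "wrist_force": force on the tool from outside, world axes, zero at the start; "torque": the same for the moment, N m; "width": opening from 0.0 (shut) to 1.0 (fully open).
Only numpy, scipy, OpenCV 4.12 (cv2) and the standard library are available. Lean on these libraries where they do the work, as an engineer would, in place of code of your own. Each camera call takes 0.05 s, during which the arm holds its last target.

TASK

Put the two loose sockets back in the socket chest, each standing in the bore of its own size and pushed fully home. Then raise the chest's spring-loaded lid until it lies level with the angle gauge arm at its side and keep holding it there so I can slip the ratchet in: finish while still holding the lid. Do not shift the gauge arm, and leave the other things on the bench where they are.

Things in the scene. Friction and masses are not known exactly. Their poses are not given: they have to be found in the camera images.
- chest: Low grey steel socket chest fixed to the bench, 170 (x) x 270 (y) mm. Origin: centre of its underside on the bench; its x axis points from the front (robot side) to the hinged back, y to its left, z up; it may be turned up to 0.25 rad. Right part (y -135 to -55 mm): socket block of plain light plywood, top 40 mm high, with two round bores one behind the other, 100 mm apart. Left part (y -55 to 135 mm): ratchet compartment, walls 56 mm high, shut by the sprung lid.
- bore_large (a point): Centre of the mouth of the larger bore, on the block's top 40 mm above the bench, the one nearer the front of the chest. Bore 31.5 mm diameter, 25 mm deep (floor 15 mm above the bench).
- bore_small (a point): Centre of the mouth of the smaller bore, nearer the back of the chest. Bore 23.5 mm diameter, 25 mm deep (floor 15 mm above the bench).
- socket_large: The thicker loose steel socket: upright cylinder 29 mm diameter, 60 mm tall, about 0.16 kg, with a dark band round its middle. Origin: centre of its underside; z along its axis. Stands on the bench at the robot's right.
- socket_small: The thinner loose steel socket: upright cylinder 21 mm diameter, 60 mm tall, about 0.09 kg, with a dark band round its middle. Origin: centre of its underside; z along its axis. Stands on the bench at the robot's right.
- lid (a joint): Opening angle of the chest's lid in rad: 0 shut (level), growing as the front edge rises; limit 1.4. Lid plate 190 wide x 165 long x 6 mm, hinged at the back of the chest, 0.35 kg. A spring presses it shut (0.48 N m at 0, plus 0.8 N m per rad), so with its weight it takes about 4 N at the bar to start and 7 to 8 N at 0.8 rad, and it snaps shut if let go.
- lid_bar (a point): Middle of the lid's lifting bar: round steel bar 11 mm diameter, 104 mm long, parallel to the hinge, carried on two sloping brackets at its ends. It stands 30 mm above the mid-plane of the lid and 185 mm ahead of the hinge axis (18 mm ahead of the lid's front edge); shut, it is 90 mm above the bench. It can turn between gripping fingers as the lid rises. The axes are the lid's: x towards the hinge, y along the bar, z away from the lid's top.
- lid_hinge (a point): Point on the lid's hinge axis in the middle of the lid's width, 60 mm above the bench, 80 mm behind the chest's centre. Axes as the chest's: the hinge axis is y.
- gauge (a joint): Angle of the gauge arm in rad, 0.5 to 0.85, measured like the lid's angle and about the same axis: the lid is at the mark when both angles are equal. The arm keeps its angle by friction.
- gauge_tip (a point): Outer tip of the gauge arm: a flat bright steel bar 165 mm long, 12 mm deep, 8 mm thick along the hinge axis, with a flat foot 20 x 30 mm pointing outwards at its tip, pivoted on the hinge axis outside the chest's left side (12 mm off the lid's side edge to its middle) and standing up at the wanted lid angle. Its mid-line runs from the hinge axis to this tip. Axes: x along the arm from tip to hinge.
- ratchet: Ratchet handle lying on the bench left of the chest, 190 mm long, 26 mm high. Bystander. Origin under its middle.
- bearing: Steel bearing ring 42 mm diameter, 13 mm high, lying flat. Bystander. Origin under its centre.
- jar: Glass jar with steel cap, 56 mm diameter, 75 mm high. Bystander. Origin under its centre.
- tin: Round tin with a paper label, 72 mm diameter, 65 mm high. Bystander. Origin under its centre.
- screwdriver: Screwdriver lying on the bench, wooden handle, about 200 mm long. Bystander. Origin on its underside.
- mug: White mug, 76 mm diameter, 85 mm high. Bystander. Origin under its centre.
Things that resemble listed ones, but are neither listed nor needed, are in the scene too. What is shaped like the socket_large but blue or green is not meant.

How it is judged:
By the outcome, as a careful person would: the job done as asked, in the order asked, and still so for the second after the job is handed in, while the arm keeps its last pose, push and grip.
It also fails if it takes over 70 s, if anything falls off the work surface, if the arm or the gripper's body presses on something with over 40 N, if the wrist force passes 120 N, or if a joint passes its speed limit or range.

## Working session

There is one attempt and no reset: what is moved stays moved. The work goes in short steps, Python scripts to look and compute and a tool call to move; the robot and the scene stay as the last step left them, time stands still between calls to the robot, and variables do not carry over. Pictures are saved under pics/ and viewed, and the job is handed in when it is done.

Besides the shell and the picture viewer there is one more tool, called after "Emit:" as name(argument=value, ...) on one line, values as JSON. servo_tool: Moves the arm, as the interface text tells. Its arguments: {"type":"object","properties":{"targets":{"type":"string"},"newtons":{"type":"number"}},"required":["targets"]}

```bash
mkdir -p pics; cat > h.py <<'E'
import numpy as np, cv2
from workcell import bot, read_camera
from scipy.spatial.transform import Rotation as R
def snap(name,fn):
    c=read_camera(name); cv2.imwrite('pics/'+fn+'.png',c['image'][:,:,::-1]); np.save('pics/'+fn+'.npy',c,allow_pickle=True); return c
def load(fn): return np.load('pics/'+fn+'.npy',allow_pickle=True).item()
def Rm(o):
    o=np.array(o,float)
    return o if o.shape==(3,3) else (R.from_rotvec(o).as_matrix() if o.size==3 else R.from_quat(o).as_matrix())
def ray(c,uv):
    K=np.array(c['mtx']); d=np.array([c['k1']])
    p=cv2.undistortPoints(np.array([[uv]],float),K,np.array([c['k1'],0,0,0,0]))[0,0]
    v=Rm(c['orientation'])@np.array([p[0],-p[1],-1.0]); return np.array(c['eye']),v/np.linalg.norm(v)
def plane(c,uv,z):
    e,v=ray(c,uv); return e+v*(z-e[2])/v[2]
def proj(c,P):
    P=np.atleast_2d(P); q=(P-np.array(c['eye']))@Rm(c['orientation']); q=q*[1,-1,-1]
    return cv2.projectPoints(q,np.zeros(3),np.zeros(3),np.array(c['mtx']),np.array([c['k1'],0,0,0,0]))[0][:,0]
def tri(c1,u1,c2,u2):
    a,v=ray(c1,u1); b,w=ray(c2,u2)
    s=np.linalg.lstsq(np.c_[v,-w],b-a,rcond=None)[0]; p=a+v*s[0]; q=b+w*s[1]
    return (p+q)/2,np.linalg.norm(p-q)
E
python3 - <<'E'
from h import *
for n in('top','side'):
    c=snap(n,n+'0'); print(n,c['mtx'],c['k1'],c['eye'],c['orientation'])
print(bot.read_state())
E
```

```text
top [[374.0019       0.         316.81170622]
 [  0.         374.0019     195.99374704]
 [  0.           0.           1.        ]] -0.08370461596921255 [0.4081991  0.0055237  1.10420179] [ 0.15489261 -0.14534457 -1.59284942]
side [[392.95396652   0.         318.67562808]
 [  0.         392.95396652 203.92509155]
 [  0.           0.           1.        ]] -0.03552111019440795 [ 0.27448375 -0.69085173  0.7385992 ] [ 0.83166843 -0.20127392 -0.3971523 ]
{'time': 0.1, 'q': array([-1.26387986e+00,  2.64709905e-01,  1.60527770e+00,  1.55689014e-05,
        1.27372324e+00, -3.68771010e-02]), 'joint_vel': array([-0.00061867, -0.00178543, -0.0034506 , -0.00186323, -0.00142565,
        0.00035899]), 'joint_torque': array([-2.88935580e-04, -5.16707468e+01, -3.68589878e+01,  2.84924596e-05,
        6.30832030e-03, -2.07248678e-05]), 'tool_pos': array([ 0.22732586, -0.63483806,  0.23004317]), 'tcp_rot': array([-3.09322340e+00, -5.37007638e-01,  4.24432592e-04]), 'wrist_force': array([-0.3476339 , -0.94142758, -0.19473176]), 'torque': array([ 0.00535076, -0.04598294, -0.04438236]), 'width': 0.9988809636287759}
```

View pics/top0.png

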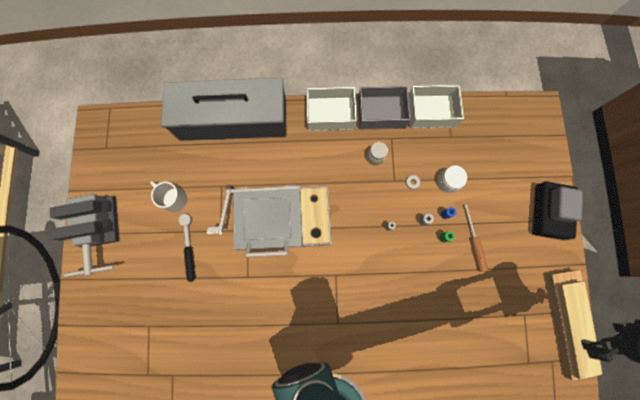

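View pics/side0.png

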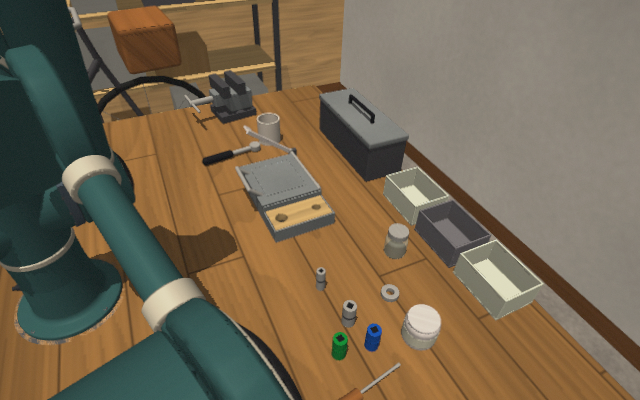

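The top view has grey cylinders at (391,225) and (428,218), with a blue one at (450,212) and a green one at (448,237). The chest sits around (280,218), with the lid bar at (267,251) and the gauge arm at (225,205). I'll enlarge both views.

```bash
python3 - <<'E'
from h import *
t=load('top0')['image'][:,:,::-1]; s=load('side0')['image'][:,:,::-1]
f=cv2.INTER_CUBIC
a=cv2.resize(t[170:270,190:340],(790,527),interpolation=f); cv2.imwrite('pics/c1.png',a)
a=cv2.resize(t[165:265,370:500],(780,600),interpolation=f); cv2.imwrite('pics/c2.png',a)
a=cv2.resize(s[110:250,210:350],(600,600),interpolation=f); cv2.imwrite('pics/c3.png',a)
a=cv2.resize(s[250:370,300:460],(800,600),interpolation=f); cv2.imwrite('pics/c4.png',a)
c=load('top0');d=load('side0'); st=bot.read_state()
print(proj(c,[st['tool_pos'],[0,0,0]]),proj(d,[st['tool_pos'],[0,0,0]]))
E
```

```text
[[594.15393257 334.24355189]
 [326.11921456 415.41583726]] [[238.28681474 584.22385447]
 [ 71.914906   296.86860286]]
```

View pics/c1.png

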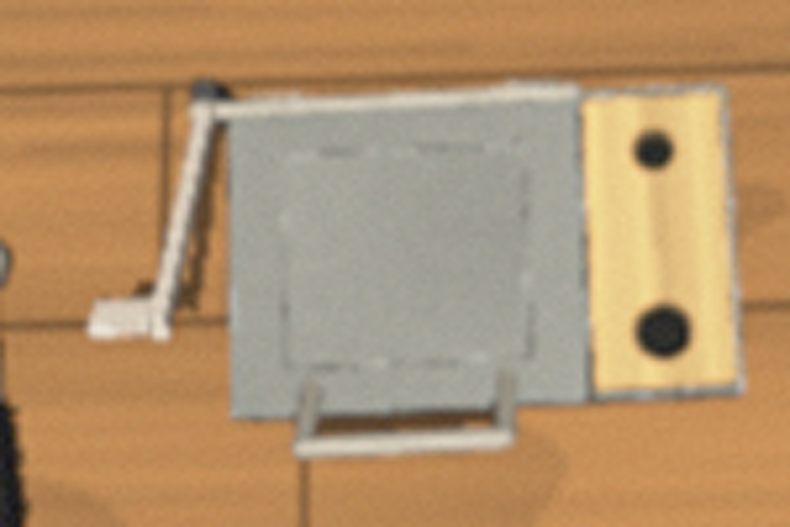

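View pics/c2.png

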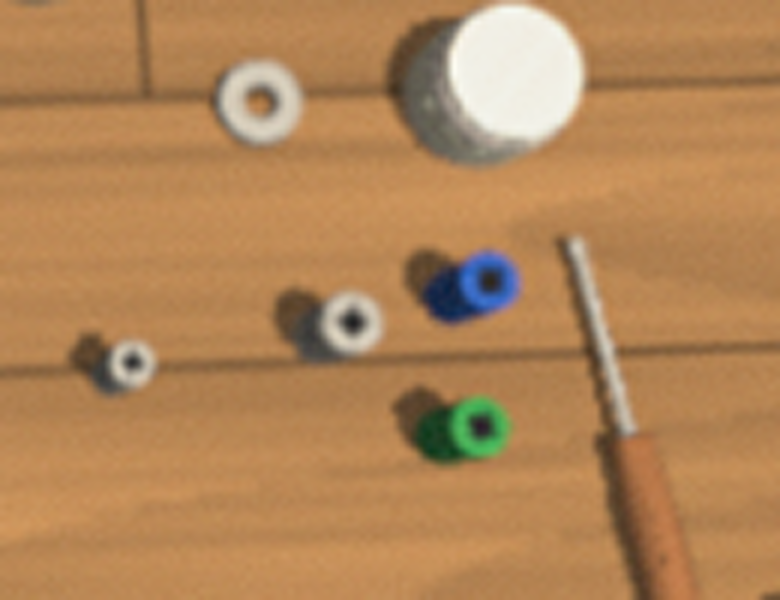

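View pics/c3.png

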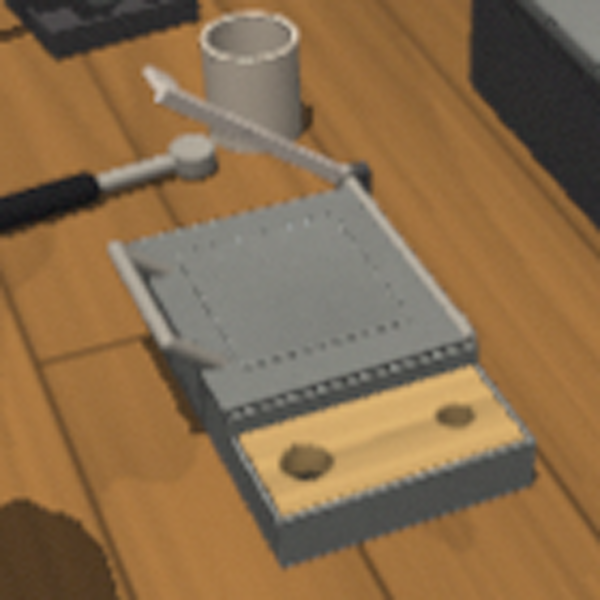

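View pics/c4.png

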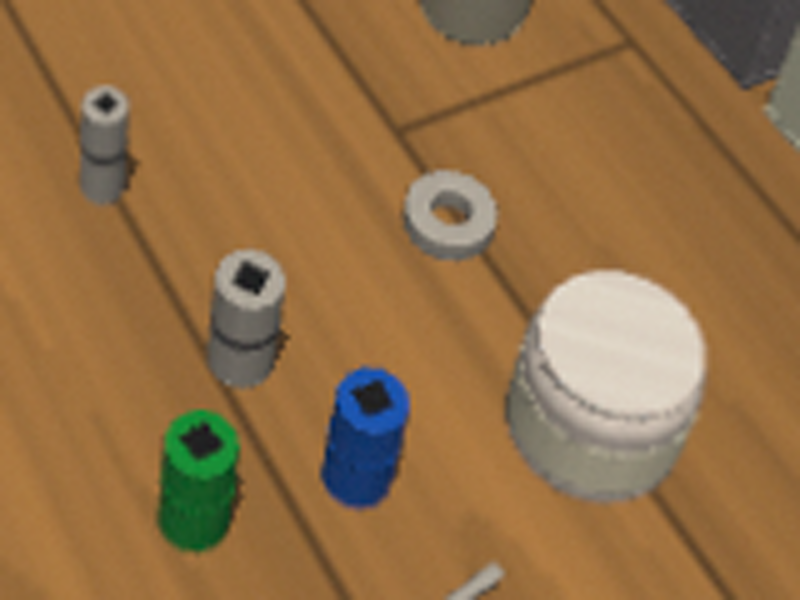

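The two grey steel sockets with a dark band are the ones meant: thin at top (391,225), thick at top (428,218). The blue (450,212) and green (448,237) ones are decoys. The top crop shows the two bores at about (314,198) and (316,233). Next I'll measure all of these with masks.

```bash
python3 - <<'E'
from h import *
c=load('top0'); d=load('side0')
def cc(im,x0,x1,y0,y1,f):
    k=6
    p=cv2.resize(im[y0:y1,x0:x1],None,fx=k,fy=k,interpolation=cv2.INTER_CUBIC)
    m=f(p.astype(int)).astype(np.uint8)
    n,l,s,ce=cv2.connectedComponentsWithStats(m)
    i=1+np.argmax(s[1:,4]); 
    cn=max(cv2.findContours((l==i).astype(np.uint8),0,1)[0],key=cv2.contourArea)
    (ex,ey),ax,an=cv2.fitEllipse(cn)
    return np.array([(ex+.5)/k-.5+x0,(ey+.5)/k-.5+y0]),np.array(ax)/k
br=lambda p:(p.min(2)>150)
dk=lambda p:(p.max(2)<110)
P={}
for nm,box,dbox,f,z,fz in [('small',(380,400,215,235),(310,330,262,278),br,.06,br),('large',(418,440,208,228),(338,360,296,312),br,.06,br),
   ('bs',(306,323,190,206),None,dk,.04,dk),('bl',(306,326,224,243),None,dk,.04,dk)]:
    u,ax=cc(c['image'],*box,f); p=plane(c,u,z); print(nm,u.round(2),ax.round(2),p.round(4), 'px dia mm',(ax/374*(1.104-z)*1000).round(1))
    P[nm]=p
    if dbox:
        u2,ax2=cc(d['image'],*dbox,lambda p:p.min(2)>145); print('  side',u2.round(2),ax2.round(2),plane(d,u2,z).round(4)); q,e=tri(c,u,d,u2); print('  tri',q.round(4),e)
    else: print('  pred side',proj(d,p))
o=lambda x,y,k,a,b:((x+.5)/k-.5+a,(y+.5)/k-.5+b)
for x,y in[(306,462),(455,414)]: 
    u=o(x,y,600/140,210,110); print('side bore',np.round(u,1),plane(d,u,.04).round(4))
v=P['bs']-P['bl']; print('dist',np.linalg.norm(v),'yaw',np.arctan2(v[1],v[0]))
E
```

```text
small [391.62 225.08] [6.51 6.63] [ 0.5205 -0.1986  0.06  ] px dia mm [18.2 18.5]
  side [321.98 270.69] [4.29 4.91] [ 0.5233 -0.1998  0.06  ]
  tri [ 0.5221 -0.1991  0.0594] 0.002980445755919465
large [428.34 218.33] [8.94 9.44] [ 0.5365 -0.3042  0.06  ] px dia mm [25.  26.4]
  side [349.68 305.45] [10.37 12.63] [ 0.5367 -0.3039  0.06  ]
  tri [ 0.5365 -0.3041  0.0604] 0.0001327944099634169
bs [313.73 198.16] [6.08 6.37] [0.6073 0.0183 0.04  ] px dia mm [17.3 18.1]
  pred side [[315.61922088 206.63341192]]
bl [315.55 232.53] [9.16 9.46] [0.5077 0.0156 0.04  ] px dia mm [26.1 26.9]
  pred side [[280.95062121 217.49798287]]
side bore [281.  217.4] [0.5079 0.0159 0.04  ]
side bore [315.8 206.2] [0.6084 0.0197 0.04  ]
dist 0.09967101479141575 yaw 0.026991220954554435
```

Both views agree on the large socket (0.5365,-0.304) and on the bores, which are 99.7 mm apart at a yaw of 0.027. The small socket's side mask was partial. Next I'll measure the bar and gauge and check the small socket.

```bash
python3 - <<'E'
from h import *
t=load('top0')['image'][:,:,::-1]; s=load('side0')['image'][:,:,::-1]
f=cv2.INTER_CUBIC
A=cv2.resize(t[180:240,200:240],None,fx=10,fy=10,interpolation=f)
B=cv2.resize(s[120:160,235:305],None,fx=10,fy=10,interpolation=f)
B2=cv2.resize(s[160:200,230:270],None,fx=9,fy=9,interpolation=f)
cv2.imwrite('pics/d1.png',A); cv2.imwrite('pics/d2.png',B); cv2.imwrite('pics/d3.png',B2)
E
```

```text
(no output)
```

View pics/d1.png

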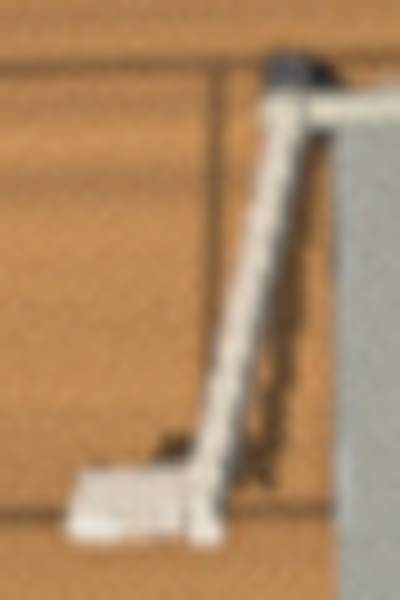

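View pics/d2.png

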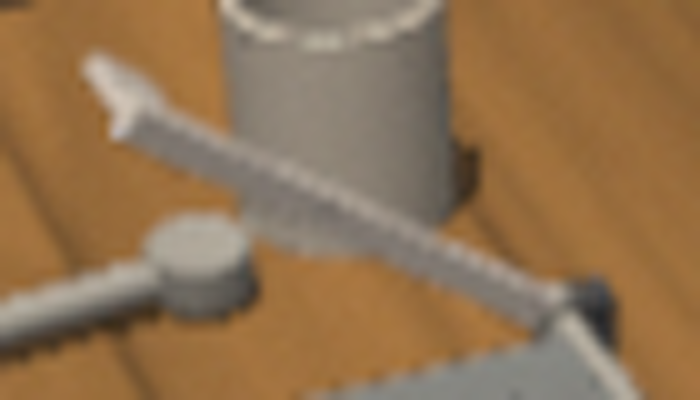

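View pics/d3.png

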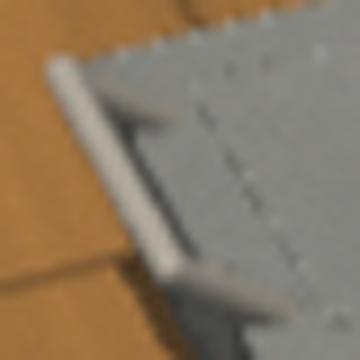

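```bash
python3 - <<'E'
from h import *
c=load('top0'); d=load('side0')
bs=np.array([.6076,.0187]); bl=np.array([.5078,.0157])
yaw=np.arctan2(*(bs-bl)[::-1]); X=np.array([np.cos(yaw),np.sin(yaw),0]); Y=np.array([-X[1],X[0],0])
o=np.r_[(bs+bl)/2,0]+.095*Y
W=lambda x,y,z:o+x*X+y*Y+np.array([0,0,z])
print('chest',o.round(4),yaw)
L=lambda p:np.array([(p-o)@X,(p-o)@Y,p[2]])
f=lambda x,y,k,a,b:((x+.5)/k-.5+a,(y+.5)/k-.5+b)
ut=f(206,528,10,200,180); us=f(126,120,10,235,120)
p,e=tri(c,ut,d,us); l=L(p); print('tip tri',p.round(4),e,'local',l.round(4)); v=l-[.08,147e-3,.06]; print('len',np.hypot(v[0],v[2]),'ang',np.arctan2(v[2],-v[0]))
for cam,u in((c,ut),(d,us)):
    e0,r=ray(cam,u); s=((W(0,.147,0)-e0)@Y)/(r@Y); q=L(e0+s*r); print('plane',q.round(4),np.hypot(q[0]-.08,q[2]-.06),np.arctan2(q[2]-.06,.08-q[0]))
# predicted per angle
for th in(.5,.6,.65,.7,.75,.8,.85):
    q=W(.08-.165*np.cos(th),.147,.06+.165*np.sin(th)); print(th,proj(c,q).round(1),proj(d,q).round(1))
print('meas',np.round(ut,1),np.round(us,1))
for nm,q in[('hinge gauge',W(.08,.147,.06)),('bar l',W(-.105,.092,.09)),('bar r',W(-.105,-.012,.09)),('bar',W(-.105,.04,.09))]: print(nm,q.round(4),proj(c,q).round(1),proj(d,q).round(1))
print('bar top seen',[np.round(f(x,y,5.267,190,170),1) for x,y in((300,449),(512,438))],'side',[np.round(f(x,y,9,230,160),1) for x,y in((62,65),(170,262))])
for nm,u in(('blue',f(489,283,6,370,165)),('green',f(481,427,6,370,165)),):print(nm,plane(c,u,.06).round(3))
u=f(105,102,5,300,250); print('small side',plane(d,u,.06).round(4)); u=f(250,280,5,300,250); print('large side',plane(d,u,.06).round(4))
E
```

```text
chest [0.5548 0.1122 0.    ] 0.030051070929485637
tip tri [0.503  0.2563 0.1634] 0.0005832773220500576 local [-0.0475  0.1457  0.1634]
len 0.16416581971665958 ang 0.6812909525514802
plane [-0.0473  0.147   0.1586] 0.1610258292859149 0.6592261245687762
plane [-0.0469  0.147   0.1626] 0.1631219560021208 0.6798560775627058
0.5 [[222.2 239.8]] [[241.9 140.2]]
0.6 [[220.7 236. ]] [[244.3 135.2]]
0.65 [[220.  233.9]] [[245.7 132.7]]
0.7 [[219.4 231.6]] [[247.2 130.3]]
0.75 [[218.7 229.2]] [[248.9 128. ]]
0.8 [[218.  226.7]] [[250.7 125.7]]
0.85 [[217.4 224. ]] [[252.6 123.4]]
meas [220.2 232.4] [247.2 131.6]
hinge gauge [0.6304 0.2615 0.06  ] [[228.7 191.3]] [[289.9 151.6]]
bar l [0.4471 0.201  0.09  ] [[247.2 255. ]] [[236.1 168.3]]
bar r [0.4503 0.097  0.09  ] [[285.7 252.9]] [[248.3 189.8]]
bar [0.4487 0.149  0.09  ] [[266.4 253.9]] [[242.  178.7]]
bar top seen [array([246.6, 254.8]), array([286.8, 252.8])] side [array([236.4, 166.8]), array([248.4, 188.7])]
blue [ 0.553 -0.371  0.06 ]
green [ 0.485 -0.361  0.06 ]
small side [ 0.5214 -0.1969  0.06  ]
large side [ 0.5364 -0.3041  0.06  ]
```

The gauge is at about 0.68 rad and the bar at (0.449,0.149,0.09), and the predicted and seen pixels agree to within 1.5 px. Next I'll turn the jaws along the chest's x.

Emit:
servo_tool(targets="0 0 -0.12 0 0 0 55; 0 0 -0.125 0 0 0 55; 0 0 -0.125 0 0 0 55; 0 0 -0.125 0 0 0 55; 0 0 -0.125 0 0 0 55; 0 0 -0.125 0 0 0 55; 0 0 -0.125 0 0 0 55; 0 0 -0.125 0 0 0 55", newtons=40)

```text
time: 0.77
tool_pos: [0.2262, -0.6314, 0.2235]
tcp_rot: [-2.448, -1.95, -0.007]
wrist_force: [-0.4, 0.9, -0.5]
width: 0.646
```

```bash
cat >> h.py <<'E'
def go(x,y,z,yaw=0.03,show=True):
    """remaining: turn and shift in tool axes (mm) to pointing-down pose with jaw dir at yaw"""
    st=bot.read_state(); M=R.from_rotvec(st['tcp_rot']).as_matrix()
    T=np.c_[[-np.sin(yaw),np.cos(yaw),0],[np.cos(yaw),np.sin(yaw),0],[0,0,-1]]
    w=R.from_matrix(M.T@T).as_rotvec(); s=M.T@(np.array([x,y,z])-st['tool_pos'])*1000
    s2=T.T@(np.array([x,y,z])-st['tool_pos'])*1000
    print('t',round(st['time'],2),'pos',st['tool_pos'].round(4),'turn',w.round(3),'shift',s.round(1),'after turn',s2.round(1),'F',st['wrist_force'].round(1),'w',round(st['width']*85.4,1))
E
python3 -c "
from h import *
go(.521,-.198,.15)"
```

```text
t 0.77 pos [ 0.2262 -0.6314  0.2235] turn [-0.005 -0.012 -0.256] shift [487.6 190.7  77.6] after turn [424.4 307.6  73.5] F [-0.4  0.9 -0.5] w 55.2
```

Emit:
servo_tool(targets="0 -0.01 -0.125 0 0 0 55; 0 0 -0.125 0 0 0 55; 0 0 0 32 23 0 55; 0 0 0 32 23 0 55; 0 0 0 32 23 0 55; 0 0 0 32 23 0 55; 0 0 0 32 23 0 55; 0 0 0 32 23 0 55")

```text
time: 1.43
tool_pos: [0.3564, -0.433, 0.2162]
tcp_rot: [-2.192, -2.232, 0.003]
wrist_force: [0.7, -0.3, 0.0]
width: 0.644
```

Emit:
servo_tool(targets="0 0 0 32 23 0 55; 0 0 0 32 23 0 55; 0 0 0 32 23 0 55; 0 0 0 32 23 10 55; 0 0 0 32 23 10 55; 0 0 0 20 14 10 55; 0 0 0 0 0 0 55")

```text
time: 2.02
tool_pos: [0.4868, -0.235, 0.184]
tcp_rot: [-2.186, -2.235, -0.001]
wrist_force: [-0.2, 0.7, -0.9]
width: 0.645
```

```bash
python3 -c "
from h import *
go(.521,-.198,.1)"
```

```text
t 2.02 pos [ 0.4868 -0.235   0.184 ] turn [-0.01  -0.011 -0.008] shift [35.3 35.9 84. ] after turn [35.9 35.3 84. ] F [-0.2  0.7 -0.9] w 55.1
```

Emit:
servo_tool(targets="-0.01 -0.01 -0.008 18 18 25 55; 0 0 0 18 18 25 55; 0 0 0 0 0 20 55; 0 0 0 0 0 0 55")

```text
time: 2.35
tool_pos: [0.5238, -0.1959, 0.1127]
tcp_rot: [2.18, 2.258, 0.0]
wrist_force: [-2.8, 0.6, -0.4]
width: 0.648
```

```bash
python3 - <<'E'
from h import *
go(.521,-.198,.031)
d=snap('side','s1'); c=snap('top','t1')
A=cv2.resize(d['image'][190:330,260:400,::-1],(400,400)); B=cv2.resize(c['image'][170:270,330:470,::-1],(560,400))
B=B[:,:400]
cv2.imwrite('pics/e1.png',np.hstack([A,B]))
E
```

```text
t 2.35 pos [ 0.5238 -0.1959  0.1127] turn [0.002 0.002 0.005] shift [-1.9 -3.  81.7] after turn [-2.1 -2.8 81.7] F [-2.8  0.6 -0.4] w 55.3
```

View pics/e1.png

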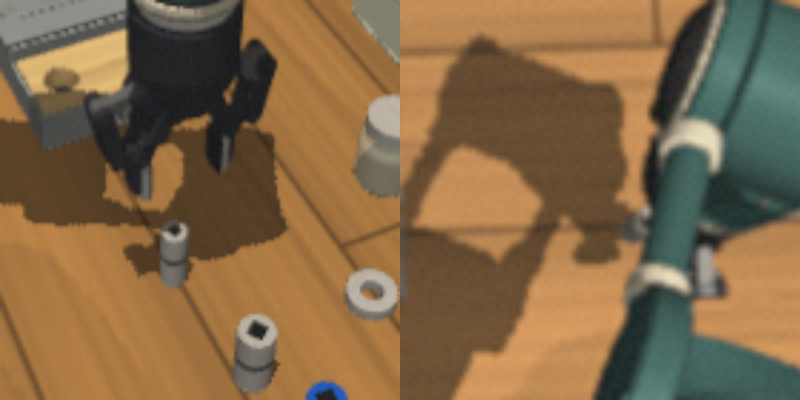

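The side view shows the open fingers straddling the thin socket's position, with nothing in the way. I'll descend.

Emit:
servo_tool(targets="0 0 0 -2 -3 20 55; 0 0 0 0 0 20 55; 0 0 0 0 0 20 55; 0 0 0 0 0 10 55; 0 0 0 0 0 0 55")

```text
time: 2.87
tool_pos: [0.5292, -0.208, 0.0553]
tcp_rot: [2.173, 2.235, 0.011]
wrist_force: [-0.2, -0.9, -0.3]
width: 0.644
```

```bash
python3 - <<'E'
from h import *
go(.521,-.198,.031)
E
```

```text
t 2.87 pos [ 0.5292 -0.208   0.0553] turn [ 0.022  0.013 -0.002] shift [10.6 -8.4 23.9] after turn [10.3 -7.9 24.3] F [-0.2 -0.9 -0.3] w 55.0
```

Emit:
servo_tool(targets="0 0 0 0 0 0 55")

```text
time: 2.95
tool_pos: [0.5294, -0.209, 0.0563]
tcp_rot: [2.173, 2.233, 0.011]
wrist_force: [-0.2, -1.4, 0.5]
width: 0.645
```

Emit:
servo_tool(targets="0 0 0 0 0 -10 55; 0 0 0 0 0 0 55")

```text
time: 3.12
tool_pos: [0.5303, -0.2104, 0.0697]
tcp_rot: [2.173, 2.23, 0.013]
wrist_force: [0.7, 0.3, -0.4]
width: 0.647
```

```bash
python3 - <<'E'
from h import *
go(.521,-.198,.07)
print(bot.read_state()['joint_vel'].round(3))
E
```

```text
t 3.12 pos [ 0.5303 -0.2104  0.0697] turn [ 0.025  0.015 -0.004] shift [12.6 -8.9 -0.7] after turn [12.7 -8.9 -0.3] F [ 0.7  0.3 -0.4] w 55.3
[-0.007  0.005  0.008 -0.003 -0.009 -0.002]
```

Emit:
servo_tool(targets="0.025 0.015 -0.004 12.7 -8.9 0 55; 0 0 0 0 0 0 55")

```text
time: 3.28
tool_pos: [0.5231, -0.1992, 0.0735]
tcp_rot: [2.185, 2.25, 0.004]
wrist_force: [-0.0, 0.6, -0.4]
width: 0.643
```

```bash
python3 - <<'E'
from h import *
go(.521,-.198,.031)
E
```

```text
t 3.28 pos [ 0.5231 -0.1992  0.0735] turn [ 0.005  0.002 -0.001] shift [ 1.3 -2.3 42.5] after turn [ 1.3 -2.1 42.5] F [-0.   0.6 -0.4] w 54.9
```

Emit:
servo_tool(targets="0.005 0 0 1.3 -2 21 55; 0 0 0 0 0 21 55")

```text
time: 3.45
tool_pos: [0.5286, -0.2013, 0.0393]
tcp_rot: [2.175, 2.241, 0.008]
wrist_force: [-1.5, -0.7, -0.8]
width: 0.64
```

```bash
python3 - <<'E'
from h import *
go(.521,-.198,.031)
E
```

```text
t 3.45 pos [ 0.5286 -0.2013  0.0393] turn [0.016 0.01  0.   ] shift [ 3.6 -7.6  8.2] after turn [ 3.6 -7.5  8.3] F [-1.5 -0.7 -0.8] w 54.7
```

Emit:
servo_tool(targets="0.016 0.01 0 3.6 -7.6 8.2 55; 0 0 0 0 0 0 55")

```text
time: 3.62
tool_pos: [0.5201, -0.1978, 0.0296]
tcp_rot: [-2.186, -2.254, 0.001]
wrist_force: [-0.8, 0.6, -1.1]
width: 0.644
```

```bash
python3 - <<'E'
from h import *
go(.521,-.198,.031)
E
```

```text
t 3.62 pos [ 0.5201 -0.1978  0.0296] turn [-0.001 -0.001  0.001] shift [-0.3  0.9 -1.4] after turn [-0.3  0.9 -1.4] F [-0.8  0.6 -1.1] w 55.0
```

Emit:
servo_tool(targets="0 0 0 0 1 -1 10; 0 0 0 0 0 0 10; 0 0 0 0 0 0 10; 0 0 0 0 0 0 10; 0 0 0 0 0 0 10", newtons=40)

```text
time: 4.03
tool_pos: [0.5233, -0.1991, 0.0343]
tcp_rot: [2.185, 2.253, 0.002]
wrist_force: [-0.4, -0.3, -0.9]
width: 0.232
```

```bash
python3 - <<'E'
from h import *
go(.521,-.198,.031)
E
```

```text
t 4.03 pos [ 0.5233 -0.1991  0.0343] turn [0.003 0.001 0.001] shift [ 1.1 -2.3  3.3] after turn [ 1.1 -2.3  3.3] F [-0.4 -0.3 -0.9] w 19.8
```

Emit:
servo_tool(targets="0 0 0 0 0 -15 10; 0 0 0 0 0 -25 10; 0 0 0 0 0 -25 10; 0 0 0 0 0 -25 10; 0 0 0 0 0 0 10")

```text
time: 4.45
tool_pos: [0.5213, -0.1983, 0.1263]
tcp_rot: [-2.186, -2.254, 0.001]
wrist_force: [1.3, -0.2, -0.9]
width: 0.229
```

```bash
python3 - <<'E'
from h import *
go(.608,.019,.125)
E
```

```text
t 4.45 pos [ 0.5213 -0.1983  0.1263] turn [-0.002 -0.001  0.001] shift [214.5  93.3   1.3] after turn [214.6  93.2   1.3] F [ 1.3 -0.2 -0.9] w 19.5
```

Emit:
servo_tool(targets="0 0 0 27 12 0 10; 0 0 0 27 12 0 10; 0 0 0 27 12 0 10; 0 0 0 27 12 0 10; 0 0 0 27 12 0 10; 0 0 0 27 12 0 10; 0 0 0 27 12 0 10; 0 0 0 0 0 0 10")

```text
time: 5.12
tool_pos: [0.6036, -0.002, 0.1256]
tcp_rot: [2.192, 2.244, 0.003]
wrist_force: [0.5, 0.0, 0.0]
width: 0.232
```

```bash
python3 - <<'E'
from h import *
go(.608,.019,.1)
E
```

```text
t 5.12 pos [ 0.6036 -0.002   0.1256] turn [ 0.005  0.002 -0.007] shift [20.9  4.8 25.6] after turn [20.8  5.  25.6] F [0.5 0.  0. ] w 19.8
```

Emit:
servo_tool(targets="0.005 0.002 -0.007 20.8 5 20 10; 0 0 0 0 0 0 10")

```text
time: 5.28
tool_pos: [0.6087, 0.021, 0.1044]
tcp_rot: [2.184, 2.258, -0.0]
wrist_force: [-0.6, -0.4, -2.3]
width: 0.23
```

```bash
python3 - <<'E'
from h import *
go(.608,.019,.08)
d=snap('side','s2'); c=snap('top','t2')
A=cv2.resize(d['image'][140:240,240:370,::-1],(520,400),interpolation=cv2.INTER_CUBIC); cv2.imwrite('pics/e2.png',A)
E
```

```text
t 5.28 pos [0.6087 0.021  0.1044] turn [0.    0.    0.003] shift [-1.9 -0.8 24.4] after turn [-1.9 -0.8 24.4] F [-0.6 -0.4 -2.3] w 19.6
```

View pics/e2.png

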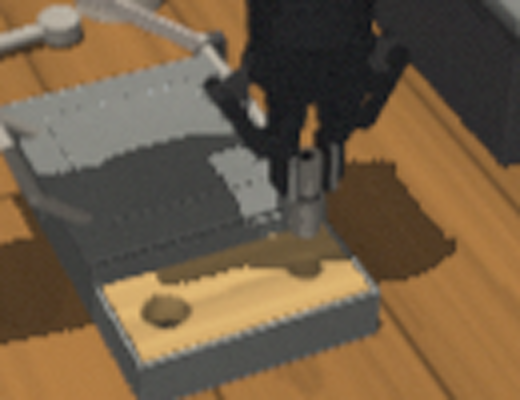

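View pics/t2.png

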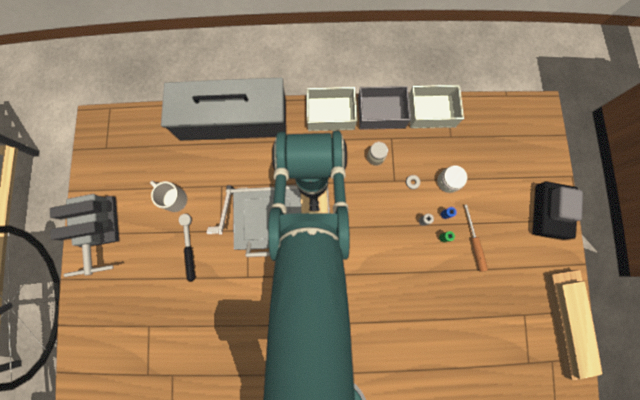

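The socket is held upright with its bottom edge near side pixel (316,198), and the bore behind it is at about (316,207). I'll zoom in to check the offset in the grip.

```bash
python3 - <<'E'
from h import *
d=load('s2')
A=cv2.resize(d['image'][165:215,290:345,::-1],None,fx=11,fy=11,interpolation=cv2.INTER_CUBIC); cv2.imwrite('pics/e3.png',A)
p=np.array([.6087,.0210,0])
for h in(.064,.0704,.0704+.06): 
    u=proj(d,p+[0,0,h])[0]; print(h,u.round(1),'crop',((u-[290,165]+.5)*11-.5).round(0))
print('right/left edge at bottom', [((proj(d,p+[0,0,.0704]+np.array(o)*.0105)[0]-[290,165]+.5)*11).round(0) for o in([.8,-.6,0],[-.8,.6,0],[.6,.8,0],[-.6,-.8,0])])
u=proj(d,[.608,.019,.04])[0]; print('bore',((u-[290,165]+.5)*11-.5).round(0))
E
```

```text
0.064 [315.8 199.1] crop [289. 380.]
0.0704 [315.8 197.2] crop [289. 360.]
0.13040000000000002 [316.2 179.1] crop [293. 160.]
right/left edge at bottom [array([333., 367.]), array([247., 353.]), array([299., 333.]), array([280., 388.])]
bore [288. 461.]
```

View pics/e3.png

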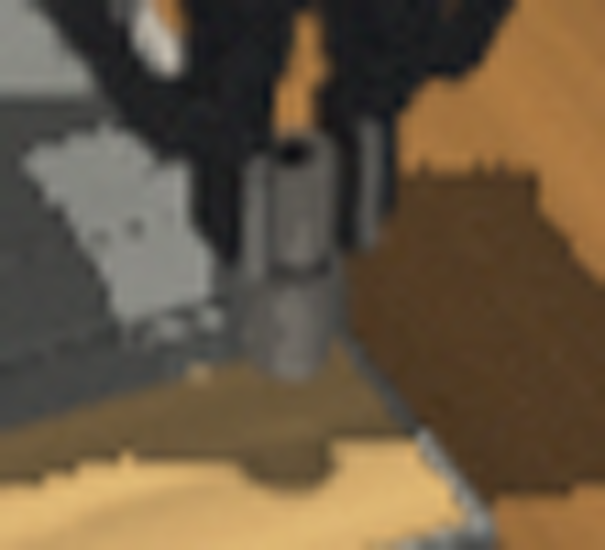

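Emit:
servo_tool(targets="0 0 0.003 -1.9 -0.8 15 10; 0 0 0 0 0 0 10")

```text
time: 5.55
tool_pos: [0.6099, 0.0146, 0.0929]
tcp_rot: [2.184, 2.249, 0.002]
wrist_force: [-1.2, -0.1, -1.9]
width: 0.227
```

```bash
python3 - <<'E'
from h import *
go(.608,.019,.08)
E
```

```text
t 5.55 pos [0.6099 0.0146 0.0929] turn [ 0.005  0.004 -0.001] shift [ 4.5 -1.8 12.9] after turn [ 4.4 -1.7 12.9] F [-1.2 -0.1 -1.9] w 19.4
```

```bash
python3 - <<'E'
from h import *
for i in range(6):
    read_camera('side'); s=bot.read_state(); print(s['tool_pos'].round(4),s['tcp_rot'].round(3),s['wrist_force'].round(1), s['q'].round(4))
E
```

```text
[0.6115 0.0145 0.095 ] [2.183 2.247 0.006] [ 1.3 -0.4 -1. ] [-0.015   0.2579  1.8776 -0.0042  0.9972 -0.0416]
[0.6124 0.0146 0.096 ] [2.182 2.246 0.008] [ 0.5  0.5 -0.8] [-0.0149  0.2571  1.8764 -0.0039  0.9972 -0.0416]
[0.613  0.0148 0.0967] [2.182 2.245 0.009] [-0.1  0.6 -0.3] [-0.0148  0.2567  1.8757 -0.0037  0.9971 -0.0415]
[0.6132 0.0149 0.0969] [2.181 2.245 0.01 ] [-0.9 -0.3 -0.6] [-0.0146  0.2565  1.8755 -0.0037  0.9971 -0.0414]
[0.6132 0.0151 0.0969] [2.181 2.245 0.01 ] [-0.2  0.3 -0.8] [-0.0143  0.2565  1.8754 -0.0036  0.997  -0.0414]
[0.6132 0.0152 0.0968] [2.181 2.246 0.01 ] [ 0.1 -0.  -1. ] [-0.0141  0.2565  1.8755 -0.0036  0.997  -0.0413]
```

The arm settles to a row's target over about 0.2 s, and camera calls let it do that. From here I'll move one row at a time and settle after each.

```bash
cat >> h.py <<'E'
def settle(n=4):
    for i in range(n): read_camera('side')
E
python3 -c "
from h import *
go(.608,.019,.08)"
```

```text
t 5.85 pos [0.6132 0.0152 0.0968] turn [ 0.012  0.004 -0.001] shift [ 4.  -5.3 16.8] after turn [ 3.9 -5.1 16.8] F [ 0.1 -0.  -1. ] w 19.6
```

Emit:
servo_tool(targets="0.012 0.004 0 4 -5.3 12 10")

```text
time: 5.93
tool_pos: [0.6109, 0.0185, 0.0879]
tcp_rot: [2.186, 2.249, 0.008]
wrist_force: [0.5, 0.2, -0.7]
width: 0.229
```

```bash
python3 -c "
from h import *
settle()
go(.608,.019,.08)"
```

```text
t 6.13 pos [0.607  0.0191 0.0838] turn [-0.001 -0.    -0.001] shift [-0.2  1.   3.8] after turn [-0.2  1.   3.8] F [ 0.4 -0.  -0.9] w 19.9
```

Emit:
servo_tool(targets="0 0 0 0 1 7 10")

```text
time: 6.22
tool_pos: [0.6093, 0.0193, 0.0781]
tcp_rot: [2.188, 2.254, 0.002]
wrist_force: [0.7, -0.1, -0.9]
width: 0.231
```

```bash
python3 - <<'E'
from h import *
settle()
go(.608,.019,.07)
d=snap('side','s4')
A=cv2.resize(d['image'][165:225,285:345,::-1],None,fx=10,fy=10,interpolation=cv2.INTER_CUBIC); cv2.imwrite('pics/e4.png',A)
E
```

```text
t 6.42 pos [0.6076 0.0192 0.0763] turn [-0.002 -0.001 -0.001] shift [-0.2  0.4  6.3] after turn [-0.2  0.4  6.3] F [ 0.8 -0.9 -0.7] w 19.7
```

View pics/e4.png

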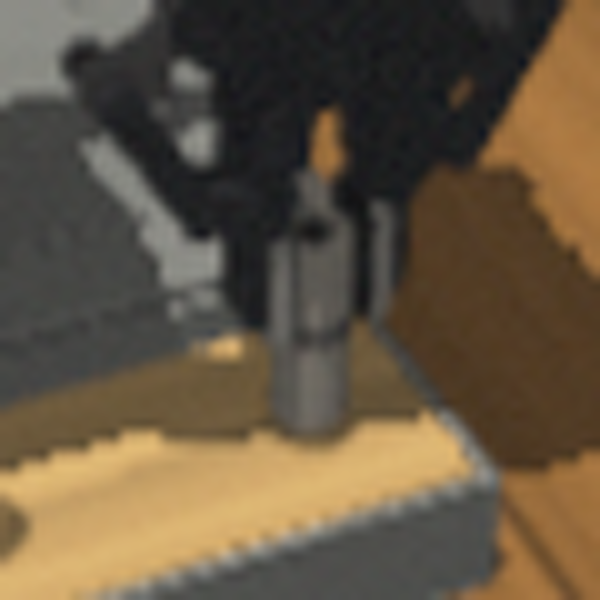

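The socket now stands over the bore, with only a thin dark rim of the bore showing below it at about (316,209). I'll go down.

Emit:
servo_tool(targets="0 0 0 0 0.3 7 10")

```text
time: 6.55
tool_pos: [0.6097, 0.0192, 0.0711]
tcp_rot: [2.188, 2.253, 0.002]
wrist_force: [0.4, -0.2, -1.4]
width: 0.229
```

```bash
python3 -c "
from h import *
settle()
go(.608,.019,.049)"
```

```text
t 6.75 pos [0.6079 0.0192 0.0691] turn [-0.003 -0.001 -0.001] shift [-0.2  0.2 20.1] after turn [-0.2  0.1 20.1] F [ 0.3 -0.  -1.4] w 19.8
```

It is 5 mm into the bore with no contact force.

Emit:
servo_tool(targets="0 0 0 0 0 9 10")

```text
time: 6.83
tool_pos: [0.6097, 0.0192, 0.0619]
tcp_rot: [2.188, 2.253, 0.002]
wrist_force: [0.4, -0.5, -0.5]
width: 0.229
```

```bash
python3 -c "
from h import *
settle()
go(.608,.019,.049)"
```

```text
t 7.03 pos [0.6077 0.0192 0.0596] turn [-0.003 -0.001 -0.001] shift [-0.2  0.3 10.6] after turn [-0.2  0.3 10.6] F [ 0.   0.1 -1.4] w 19.9
```

Emit:
servo_tool(targets="0 0 0 0 0 8 10")

```text
time: 7.12
tool_pos: [0.6091, 0.0192, 0.0531]
tcp_rot: [-2.188, -2.253, -0.0]
wrist_force: [0.7, -0.1, -0.6]
width: 0.232
```

```bash
python3 -c "
from h import *
settle()
go(.608,.019,.049)"
```

```text
t 7.32 pos [0.6076 0.0192 0.0512] turn [-0.003 -0.001 -0.001] shift [-0.2  0.4  2.2] after turn [-0.2  0.4  2.2] F [ 1.5 -0.7 -1. ] w 19.7
```

Emit:
servo_tool(targets="0 0 0 0 0 4 10")

```text
time: 7.4
tool_pos: [0.608, 0.0192, 0.0478]
tcp_rot: [-2.187, -2.252, 0.002]
wrist_force: [0.8, 0.5, -0.4]
width: 0.23
```

```bash
python3 -c "
from h import *
settle()
go(.608,.019,.049)"
```

```text
t 7.6 pos [0.6075 0.0192 0.0474] turn [-0.004 -0.    -0.001] shift [-0.2  0.5 -1.6] after turn [-0.2  0.5 -1.6] F [-0.8 -0.1  1.7] w 19.5
```

Emit:
servo_tool(targets="0 0 0 0 0 2.5 10")

```text
time: 7.68
tool_pos: [0.6078, 0.0192, 0.0473]
tcp_rot: [-2.186, -2.252, 0.004]
wrist_force: [-9.0, 0.0, 28.3]
width: 0.228
```

```bash
python3 -c "
from h import *
settle()
go(.608,.019,.049)"
```

```text
t 7.88 pos [0.6077 0.0191 0.0473] turn [-0.004 -0.    -0.   ] shift [-0.2  0.3 -1.7] after turn [-0.2  0.3 -1.7] F [-5.5 -0.4 14. ] w 19.6
```

The socket is home: it stops hard at 0.0473 with 14–28 N. I'll release and retreat.

Emit:
servo_tool(targets="0 0 0 0 0 0 45; 0 0 0 0 0 0 45; 0 0 0 0 0 0 45; 0 0 0 0 0 -15 45; 0 0 0 0 0 -25 45; 0 0 0 0 0 -30 45; 0 0 0 0 0 -20 55")

```text
time: 8.47
tool_pos: [0.6011, 0.0193, 0.1314]
tcp_rot: [-2.178, -2.243, 0.022]
wrist_force: [0.7, 0.8, 1.0]
width: 0.637
```

```bash
python3 - <<'E'
from h import *
settle()
go(.5365,-.304,.13)
d=snap('side','s5')
A=cv2.resize(d['image'][160:225,265:345,::-1],None,fx=9,fy=9,interpolation=cv2.INTER_CUBIC); cv2.imwrite('pics/e5.png',A)
u=proj(d,[[.608,.019,.075],[.608,.019,.085]]); print(((u-[265,160]+.5)*9).round(0))
E
```

```text
t 8.67 pos [0.601  0.0193 0.1299] turn [-0.021 -0.001 -0.   ] shift [-321.2  -74.     1.1] after turn [-3.212e+02 -7.410e+01 -1.000e-01] F [ 0.8  0.2 -0.3] w 55.0
[[463. 332.]
 [464. 306.]]
```

View pics/e5.png

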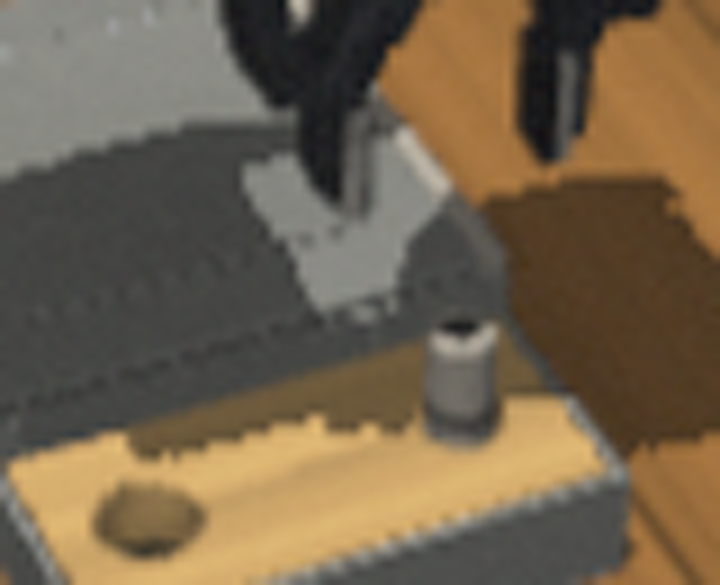

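The small socket stands home with its top rim at 75 mm, as predicted at crop (463,332). Now for the large socket.

Emit:
servo_tool(targets="-0.02 0 0 -36 -8 0 58; 0 0 0 -36 -8 0 58; 0 0 0 -36 -8 0 58; 0 0 0 -36 -8 0 58; 0 0 0 -36 -8 0 58; 0 0 0 -36 -8 0 58; 0 0 0 -36 -8 0 58; 0 0 0 -36 -8 0 58")

```text
time: 9.38
tool_pos: [0.5348, -0.2699, 0.1099]
tcp_rot: [-2.154, -2.249, 0.014]
wrist_force: [0.9, 0.6, 0.2]
width: 0.679
```

```bash
python3 - <<'E'
from h import *
settle()
go(.5365,-.304,.1)
E
```

```text
t 9.58 pos [ 0.5352 -0.2693  0.1101] turn [-0.026 -0.014  0.01 ] shift [-34.9   0.1   9.6] after turn [-34.7   0.2  10.1] F [-0.3  0.7 -0.8] w 58.3
```

Emit:
servo_tool(targets="-0.026 -0.014 0.01 -34.7 0.2 15 58")

```text
time: 9.67
tool_pos: [0.5388, -0.3002, 0.0961]
tcp_rot: [2.183, 2.257, 0.005]
wrist_force: [0.4, -0.5, 0.3]
width: 0.677
```

```bash
python3 - <<'E'
from h import *
settle()
go(.5365,-.304,.034)
E
```

```text
t 9.87 pos [ 0.5355 -0.3021  0.093 ] turn [-0.002 -0.002  0.001] shift [-2.1  1.  59. ] after turn [-2.   0.9 59. ] F [ 0.2 -0.3 -0.6] w 58.1
```

Emit:
servo_tool(targets="0 0 0 -2 1 22 58")

```text
time: 9.95
tool_pos: [0.5403, -0.3044, 0.0754]
tcp_rot: [2.183, 2.253, 0.003]
wrist_force: [1.5, -0.7, 1.5]
width: 0.678
```

```bash
python3 - <<'E'
from h import *
settle()
go(.5365,-.304,.034)
E
```

```text
t 10.15 pos [ 0.5362 -0.3021  0.0705] turn [-0.004 -0.004  0.002] shift [-2.   0.4 36.5] after turn [-1.9  0.3 36.5] F [-0.2 -0.   0.7] w 58.1
```

Emit:
servo_tool(targets="0 0 0 -3 0.3 19 58")

```text
time: 10.23
tool_pos: [0.5402, -0.3059, 0.0562]
tcp_rot: [2.182, 2.257, 0.002]
wrist_force: [2.0, -1.3, 0.3]
width: 0.677
```

```bash
python3 - <<'E'
from h import *
settle()
go(.5365,-.304,.034)
E
```

```text
t 10.43 pos [ 0.5365 -0.3044  0.0519] turn [-0.005 -0.004  0.003] shift [ 0.3  0.1 17.9] after turn [ 0.4  0.  17.9] F [ 0.5 -0.1  1. ] w 58.0
```

Emit:
servo_tool(targets="-0.005 -0.004 0 0 0 18 58")

```text
time: 10.52
tool_pos: [0.5402, -0.3064, 0.0388]
tcp_rot: [2.178, 2.252, 0.004]
wrist_force: [0.8, -0.8, -0.1]
width: 0.679
```

```bash
python3 - <<'E'
from h import *
settle()
go(.5365,-.304,.034)
E
```

```text
t 10.72 pos [ 0.5363 -0.3041  0.0345] turn [-0.    -0.001  0.003] shift [0.1 0.2 0.5] after turn [0.1 0.2 0.5] F [ 0.3 -0.6  0.3] w 58.1
```

Emit:
servo_tool(targets="0 0 0 0 0 0 15; 0 0 0 0 0 0 15; 0 0 0 0 0 0 15; 0 0 0 0 0 0 15", newtons=50)

```text
time: 11.05
tool_pos: [0.5381, -0.3052, 0.0383]
tcp_rot: [2.182, 2.255, 0.002]
wrist_force: [0.3, -0.3, -1.6]
width: 0.32
```

```bash
python3 - <<'E'
from h import *
settle()
go(.5365,-.304,.034)
E
```

```text
t 11.25 pos [ 0.5377 -0.305   0.0376] turn [0.002 0.001 0.003] shift [ 1.  -1.1  3.6] after turn [ 1.  -1.1  3.6] F [-0.1  0.3 -0.6] w 27.8
```

The grip is a bit high, so I'll regrip about 5 mm lower.

Emit:
servo_tool(targets="0 0 0 0 0 0 42; 0 0 0 0 0 0 42; 0 0 0 1 -1 7 42")

```text
time: 11.5
tool_pos: [0.5381, -0.305, 0.0321]
tcp_rot: [2.181, 2.253, 0.003]
wrist_force: [0.6, -0.5, 0.1]
width: 0.495
```

```bash
python3 - <<'E'
from h import *
settle()
go(.5365,-.304,.031)
E
```

```text
t 11.7 pos [ 0.5362 -0.3037  0.03  ] turn [0.002 0.001 0.003] shift [-0.3  0.3 -1. ] after turn [-0.3  0.3 -1. ] F [ 0.5 -0.2 -0.1] w 42.1
```

Emit:
servo_tool(targets="0 0 0 0 0 0 15; 0 0 0 0 0 0 15; 0 0 0 0 0 0 15")

```text
time: 11.95
tool_pos: [0.5363, -0.3038, 0.0302]
tcp_rot: [2.184, 2.257, 0.001]
wrist_force: [-1.1, -0.0, -0.4]
width: 0.324
```

```bash
python3 - <<'E'
from h import *
settle()
go(.5365,-.304,.031)
E
```

```text
t 12.15 pos [ 0.5363 -0.3038  0.0301] turn [0.002 0.001 0.003] shift [-0.2  0.2 -0.9] after turn [-0.2  0.2 -0.9] F [-0.2  0.2  0.2] w 27.6
```

Emit:
servo_tool(targets="0 0 0 0 0 -15 15; 0 0 0 0 0 -25 15; 0 0 0 0 0 -25 15; 0 0 0 0 0 -25 15")

```text
time: 12.48
tool_pos: [0.5296, -0.2997, 0.113]
tcp_rot: [-2.173, -2.245, 0.005]
wrist_force: [-0.0, -0.3, -1.6]
width: 0.326
```

```bash
python3 - <<'E'
from h import *
settle()
go(.508,.016,.12)
E
```

```text
t 12.68 pos [ 0.5311 -0.3007  0.1137] turn [-0.011 -0.008  0.003] shift [317.3 -12.8  -3.7] after turn [317.2 -13.6  -6.3] F [ 0.7  0.  -1.8] w 27.7
```

Emit:
servo_tool(targets="-0.01 -0.008 0 36 -1.6 -1 15; 0 0 0 36 -1.6 -1 15; 0 0 0 36 -1.6 -1 15; 0 0 0 36 -1.6 -1 15; 0 0 0 36 -1.6 -1 15; 0 0 0 36 -1.6 -1 15; 0 0 0 36 -1.6 -1 15; 0 0 0 36 -1.6 0 15")

```text
time: 13.35
tool_pos: [0.4984, -0.0076, 0.1045]
tcp_rot: [-2.187, -2.231, 0.021]
wrist_force: [1.0, -0.7, -1.1]
width: 0.322
```

```bash
python3 - <<'E'
from h import *
settle()
go(.508,.016,.1)
E
```

```text
t 13.55 pos [ 0.499  -0.0083  0.1047] turn [-0.022 -0.003 -0.007] shift [24.1  9.7  4.5] after turn [24.   9.8  4.7] F [-0.6 -0.2 -0.5] w 28.0
```

Emit:
servo_tool(targets="-0.022 -0.003 -0.007 24 9.8 8 15")

```text
time: 13.63
tool_pos: [0.5089, 0.0129, 0.0969]
tcp_rot: [2.188, 2.25, -0.002]
wrist_force: [0.9, -0.2, -1.8]
width: 0.325
```

```bash
python3 - <<'E'
from h import *
settle()
go(.508,.016,.08)
E
```

```text
t 13.83 pos [0.5073 0.0149 0.0954] turn [-0.002  0.001 -0.   ] shift [ 1.   0.8 15.4] after turn [ 1.   0.7 15.4] F [-0.7 -1.1 -1.8] w 27.8
```

Emit:
servo_tool(targets="0 0 0 1.5 0.8 20 15")

```text
time: 13.92
tool_pos: [0.5118, 0.0149, 0.0788]
tcp_rot: [2.186, 2.25, 0.004]
wrist_force: [2.3, -0.6, -1.0]
width: 0.325
```

```bash
python3 - <<'E'
from h import *
settle()
go(.508,.016,.07)
d=snap('side','s6')
A=cv2.resize(d['image'][170:230,255:315,::-1],None,fx=10,fy=10,interpolation=cv2.INTER_CUBIC); cv2.imwrite('pics/e6.png',A)
t=bot.read_state()['tool_pos']
u=proj(d,[t-[0,0,.030],t+[0,0,.030],[.5078,.0158,.04]]); print(((u-[255,170]+.5)*10).round(0))
E
```

```text
t 14.12 pos [0.5072 0.0153 0.0749] turn [-0.005  0.001 -0.002] shift [0.7 0.8 4.9] after turn [0.7 0.8 4.9] F [ 0.7  0.3 -1.7] w 28.0
[[265. 464.]
 [254. 287.]
 [265. 479.]]
```

View pics/e6.png

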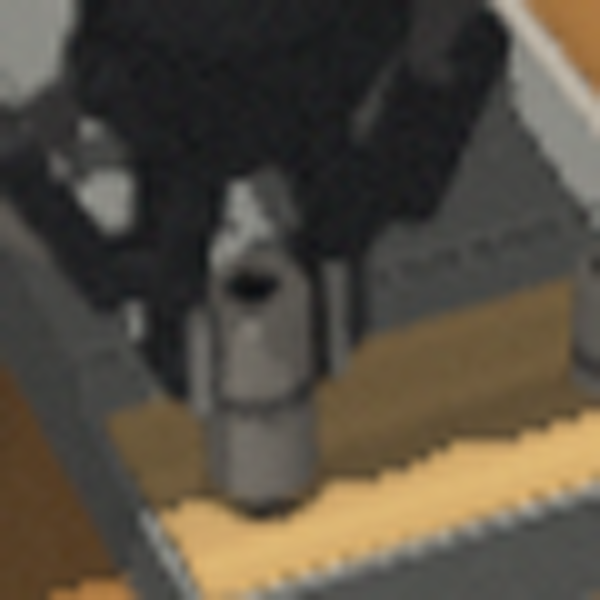

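The thick socket is over the front bore, with the dark bore rim showing evenly below it at side pixel (281.5,220). I'll go down.

Emit:
servo_tool(targets="-0.003 0 0 0.8 0.8 9 15")

```text
time: 14.25
tool_pos: [0.5109, 0.0157, 0.0691]
tcp_rot: [2.188, 2.249, 0.004]
wrist_force: [-19.6, 5.8, 67.7]
width: 0.321
```

```bash
python3 - <<'E'
from h import *
settle()
go(.508,.016,.045)
E
```

```text
t 14.45 pos [0.5112 0.0158 0.069 ] turn [ 0.005  0.002 -0.002] shift [ 0.4 -3.3 23.9] after turn [ 0.3 -3.2 24. ] F [-1.3 -1.   7.3] w 27.7
```

It touched the rim because a fast downward row swings x by about 3 mm. I'll lift, re-centre and go down in smaller rows.

Emit:
servo_tool(targets="0 0 0 0 -2 -6 15")

```text
time: 14.53
tool_pos: [0.5093, 0.0154, 0.075]
tcp_rot: [2.186, 2.249, 0.004]
wrist_force: [0.4, 0.1, -1.7]
width: 0.325
```

```bash
python3 - <<'E'
from h import *
settle()
go(.508,.016,.07)
d=snap('side','s7')
A=cv2.resize(d['image'][170:230,255:315,::-1],None,fx=10,fy=10,interpolation=cv2.INTER_CUBIC); cv2.imwrite('pics/e7.png',A)
t=bot.read_state()['tool_pos']
u=proj(d,[t-[0,0,.030],t+[0,0,.030],[.5078,.0158,.04]]); print(((u-[255,170]+.5)*10).round(0))
E
```

```text
t 14.73 pos [0.5094 0.0156 0.0753] turn [ 0.006  0.002 -0.002] shift [ 0.4 -1.4  5.3] after turn [ 0.4 -1.4  5.3] F [ 0.2  0.1 -1.1] w 27.6
[[268. 465.]
 [258. 288.]
 [265. 479.]]
```

View pics/e7.png

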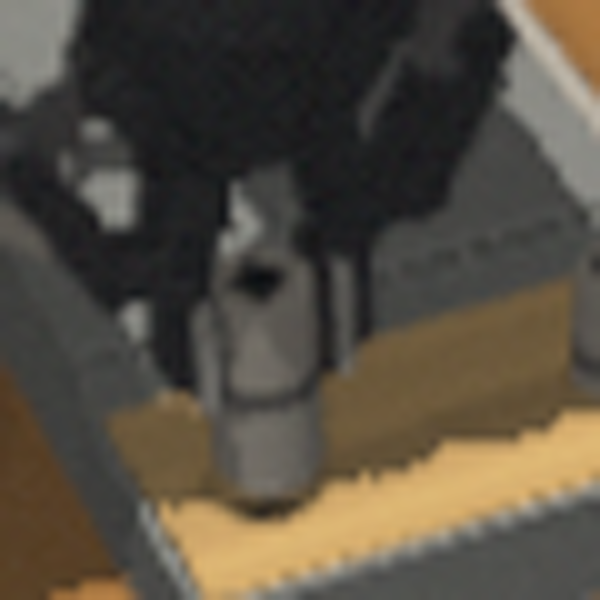

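Emit:
servo_tool(targets="0.006 0.002 -0.002 0.4 -1.4 2 15")

```text
time: 14.87
tool_pos: [0.5076, 0.016, 0.0729]
tcp_rot: [-2.187, -2.254, 0.001]
wrist_force: [-0.2, 1.2, -1.9]
width: 0.319
```

```bash
python3 - <<'E'
from h import *
settle(5)
go(.508,.016,.07)
E
```

```text
t 15.12 pos [0.5073 0.0161 0.0725] turn [-0.002 -0.     0.   ] shift [-0.1  0.7  2.5] after turn [-0.1  0.7  2.5] F [-0.1 -0.2 -1.2] w 27.5
```

Emit:
servo_tool(targets="0 0 0 0 0.2 3 15")

```text
time: 15.2
tool_pos: [0.508, 0.0161, 0.0698]
tcp_rot: [-2.187, -2.254, 0.0]
wrist_force: [-0.2, 0.7, -0.7]
width: 0.324
```

```bash
python3 - <<'E'
from h import *
settle(5)
go(.508,.016,.07)
E
```

```text
t 15.45 pos [0.5074 0.0161 0.0694] turn [-0.002 -0.     0.   ] shift [-0.1  0.6 -0.6] after turn [-0.1  0.6 -0.6] F [-0.2  0.  -1.3] w 27.4
```

Emit:
servo_tool(targets="0 0 0 0 0.3 3 15")

```text
time: 15.53
tool_pos: [0.5083, 0.0161, 0.0669]
tcp_rot: [-2.187, -2.254, 0.0]
wrist_force: [-0.1, 0.9, -2.3]
width: 0.323
```

```bash
python3 - <<'E'
from h import *
settle(5)
go(.508,.016,.045)
E
```

```text
t 15.78 pos [0.5076 0.0161 0.0663] turn [-0.002 -0.     0.   ] shift [-0.1  0.4 21.3] after turn [-0.1  0.4 21.3] F [-0.4 -0.2 -1.1] w 27.2
```

Emit:
servo_tool(targets="0 0 0 0 0.3 6 15")

```text
time: 15.87
tool_pos: [0.5091, 0.0161, 0.0613]
tcp_rot: [2.187, 2.255, 0.001]
wrist_force: [0.8, -0.2, -1.5]
width: 0.322
```

```bash
python3 - <<'E'
from h import *
settle(4)
go(.508,.016,.045)
E
```

```text
t 16.07 pos [0.5075 0.0161 0.0598] turn [-0.003 -0.     0.   ] shift [-0.1  0.5 14.8] after turn [-0.1  0.5 14.8] F [-0.5 -0.4 -1.4] w 27.8
```

Emit:
servo_tool(targets="0 0 0 0 0 7 15")

```text
time: 16.15
tool_pos: [0.5089, 0.0161, 0.0539]
tcp_rot: [-2.187, -2.255, -0.0]
wrist_force: [1.3, -0.1, -1.0]
width: 0.327
```

```bash
python3 - <<'E'
from h import *
settle(4)
go(.508,.016,.045)
E
```

```text
t 16.35 pos [0.5073 0.0162 0.0525] turn [-0.004 -0.001  0.   ] shift [-0.2  0.7  7.5] after turn [-0.2  0.7  7.5] F [ 0.4  0.1 -1.9] w 27.5
```

Emit:
servo_tool(targets="0.002 0 0 0 0.5 5 15")

```text
time: 16.43
tool_pos: [0.5085, 0.0161, 0.0481]
tcp_rot: [-2.185, -2.253, 0.004]
wrist_force: [-0.6, 0.5, -0.9]
width: 0.322
```

```bash
python3 - <<'E'
from h import *
settle(4)
go(.508,.016,.045)
E
```

```text
t 16.63 pos [0.5074 0.0162 0.0471] turn [-0.007 -0.001  0.   ] shift [-0.2  0.6  2.1] after turn [-0.2  0.5  2.1] F [ 0.5  0.6 -1.4] w 27.5
```

Emit:
servo_tool(targets="0 0 0 0 0 3 15")

```text
time: 16.72
tool_pos: [0.508, 0.0161, 0.0446]
tcp_rot: [-2.184, -2.252, 0.006]
wrist_force: [-0.1, -0.6, -1.6]
width: 0.326
```

```bash
python3 - <<'E'
from h import *
settle(4)
go(.508,.016,.045)
E
```

```text
t 16.92 pos [0.5077 0.0161 0.0443] turn [-0.006 -0.001  0.   ] shift [-0.1  0.3 -0.7] after turn [-0.1  0.3 -0.7] F [ 0.2  0.4 -0.3] w 27.7
```

Emit:
servo_tool(targets="0 0 0 0 0 2.5 15")

```text
time: 17.0
tool_pos: [0.5079, 0.0161, 0.0441]
tcp_rot: [-2.184, -2.251, 0.007]
wrist_force: [-13.2, 0.5, 36.7]
width: 0.325
```

```bash
python3 - <<'E'
from h import *
settle(4)
go(.508,.016,.045)
E
```

```text
t 17.2 pos [0.5079 0.0161 0.0442] turn [-0.006 -0.     0.   ] shift [-0.1  0.1 -0.8] after turn [-0.1  0.1 -0.8] F [-6.8 -0.3 17.6] w 27.7
```

The large socket is home too, with a hard stop at 0.044, which matches the 29 mm hold height plus the 15 mm bore floor. I'll release and go up.

Emit:
servo_tool(targets="0 0 0 0 0 0 50; 0 0 0 0 0 0 50; 0 0 0 0 0 0 50; 0 0 0 0 0 -15 50; 0 0 0 0 0 -25 50; 0 0 0 0 0 -30 50; 0 0 0 0 0 -30 50")

```text
time: 17.78
tool_pos: [0.5012, 0.0162, 0.1391]
tcp_rot: [-2.175, -2.242, 0.026]
wrist_force: [0.6, -0.3, 0.6]
width: 0.584
```

```bash
python3 - <<'E'
from h import *
settle(4)
go(.4487,.149,.16)
d=snap('side','s8')
A=cv2.resize(d['image'][160:230,260:345,::-1],None,fx=9,fy=9,interpolation=cv2.INTER_CUBIC); cv2.imwrite('pics/e8.png',A)
u=proj(d,[[.5078,.0158,.075],[.608,.019,.075]]); print(((u-[260,160]+.5)*9).round(0))
E
```

```text
t 17.98 pos [0.5033 0.0162 0.1401] turn [-0.019 -0.001  0.   ] shift [134.5 -50.9 -18.8] after turn [134.4 -50.6 -19.9] F [ 0.  -0.3 -1.3] w 50.1
[[188. 431.]
 [508. 332.]]
```

View pics/e8.png

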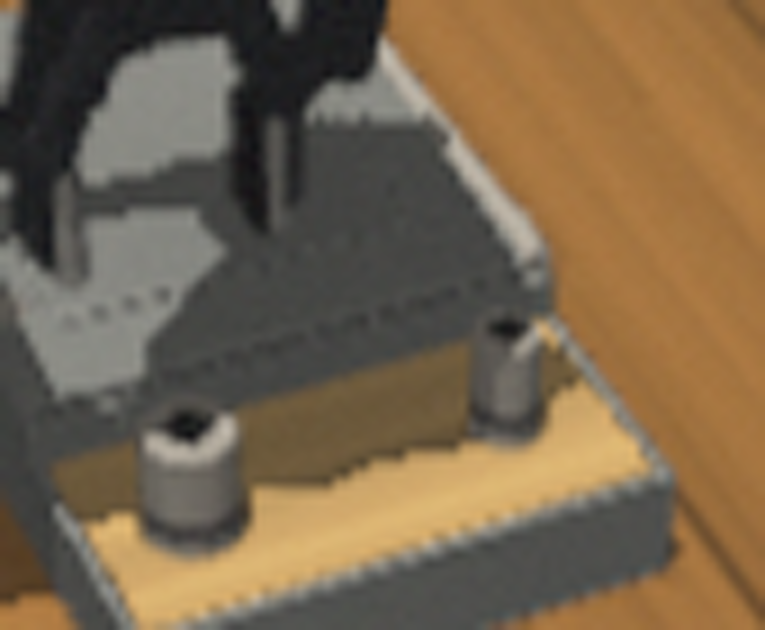

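Both sockets stand home, with their tops at crop (188,425) and (508,328), which matches 75 mm. Now for the lid bar.

Emit:
servo_tool(targets="-0.02 0 0 30 -12 -5 50; 0 0 0 33 -13 -3 50; 0 0 0 33 -13 -3 50; 0 0 0 30 -11 -3 50")

```text
time: 18.37
tool_pos: [0.4457, 0.1382, 0.1458]
tcp_rot: [-2.195, -2.238, 0.017]
wrist_force: [1.1, 0.6, -0.4]
width: 0.588
```

```bash
python3 - <<'E'
from h import *
settle(4)
go(.4487,.149,.12)
E
```

```text
t 18.57 pos [0.4467 0.1378 0.1462] turn [-0.012  0.003 -0.007] shift [11.2  2.6 26.1] after turn [11.1  2.3 26.2] F [ 0.8 -0.2 -0.5] w 49.9
```

Emit:
servo_tool(targets="-0.012 0.003 -0.007 11 2.3 22 50")

```text
time: 18.65
tool_pos: [0.4521, 0.1483, 0.127]
tcp_rot: [2.184, 2.251, 0.009]
wrist_force: [0.6, 0.7, 0.4]
width: 0.587
```

```bash
python3 - <<'E'
from h import *
settle(4)
go(.4487,.149,.1)
E
```

```text
t 18.85 pos [0.4476 0.1475 0.1229] turn [-0.003  0.001 -0.   ] shift [ 1.5  1.2 22.9] after turn [ 1.4  1.1 22.9] F [-0.2 -0.1  0.6] w 49.8
```

Emit:
servo_tool(targets="0 0 0 1.5 1 20 50")

```text
time: 18.93
tool_pos: [0.4524, 0.1489, 0.1066]
tcp_rot: [2.188, 2.251, 0.005]
wrist_force: [1.7, 0.6, 0.1]
width: 0.589
```

```bash
python3 - <<'E'
from h import *
settle(4)
go(.4487,.149,.074)
d=snap('side','s9')
A=cv2.resize(d['image'][130:210,210:290,::-1],None,fx=7,fy=7,interpolation=cv2.INTER_CUBIC); cv2.imwrite('pics/e9.png',A)
E
```

```text
t 19.13 pos [0.4485 0.1482 0.103 ] turn [-0.004  0.002 -0.002] shift [ 0.8  0.4 29. ] after turn [ 0.8  0.3 29. ] F [ 0.8 -0.1  0.8] w 50.3
```

View pics/e9.png

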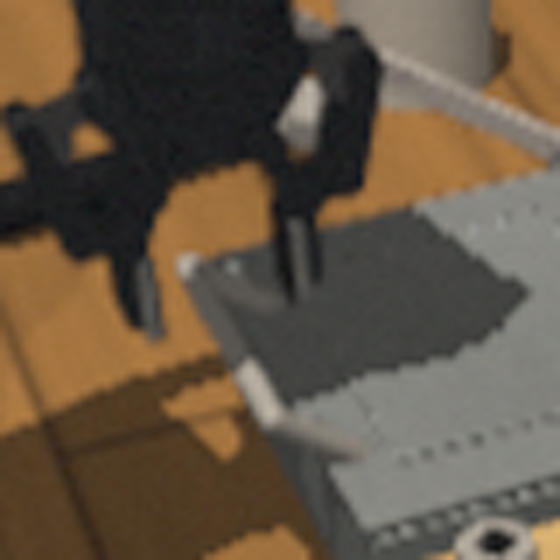

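The bar, running from crop (190,265) to (268,405), passes between the open fingers. I'll go down.

Emit:
servo_tool(targets="0 0 0 0.8 0 15 50")

```text
time: 19.27
tool_pos: [0.4523, 0.1498, 0.0922]
tcp_rot: [2.188, 2.25, 0.005]
wrist_force: [0.3, 0.6, 0.2]
width: 0.583
```

```bash
python3 - <<'E'
from h import *
settle(4)
go(.4487,.149,.074)
E
```

```text
t 19.47 pos [0.4491 0.1491 0.0892] turn [-0.003  0.001 -0.002] shift [-0.1 -0.4 15.2] after turn [-0.1 -0.4 15.2] F [ 0.1  0.8 -0.3] w 49.5
```

Emit:
servo_tool(targets="0 0 0 0 0 12 50")

```text
time: 19.55
tool_pos: [0.4517, 0.1498, 0.0799]
tcp_rot: [2.188, 2.251, 0.004]
wrist_force: [1.0, -0.2, 0.5]
width: 0.586
```

```bash
python3 - <<'E'
from h import *
settle(4)
go(.4487,.149,.073)
d=snap('side','s10')
A=cv2.resize(d['image'][130:210,210:290,::-1],None,fx=7,fy=7,interpolation=cv2.INTER_CUBIC); cv2.imwrite('pics/e10.png',A)
E
```

```text
t 19.75 pos [0.4487 0.149  0.0769] turn [-0.004  0.002 -0.001] shift [-0.   0.1  3.9] after turn [-0.   0.   3.9] F [0.1 0.3 1.2] w 50.2
```

View pics/e10.png

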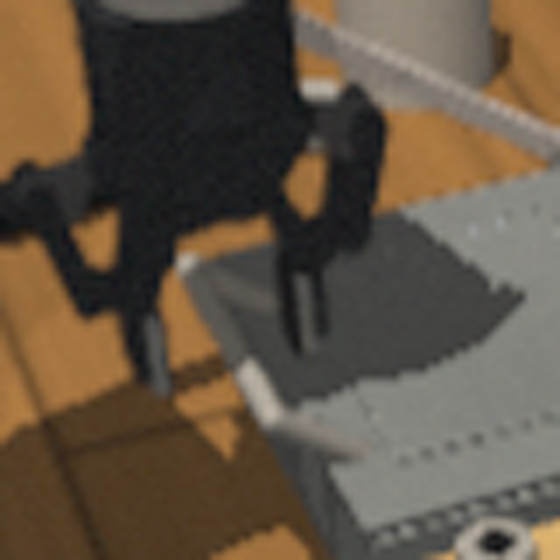

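Emit:
servo_tool(targets="0 0 0 0 0 4 3; 0 0 0 0 0 0 3; 0 0 0 0 0 0 3; 0 0 0 0 0 0 3; 0 0 0 0 0 0 3", newtons=60)

```text
time: 20.22
tool_pos: [0.4502, 0.1493, 0.0736]
tcp_rot: [2.189, 2.253, -0.002]
wrist_force: [-0.9, 0.3, -0.8]
width: 0.101
```

```bash
python3 - <<'E'
from h import *
settle(4)
go(.4487,.149,.073)
E
```

```text
t 20.42 pos [0.4502 0.1494 0.0736] turn [-0.     0.001 -0.001] shift [-0.3 -1.5  0.6] after turn [-0.3 -1.5  0.6] F [ 0.7 -0.5 -1.2] w 8.7
```

```bash
cat >> h.py <<'E'
r0=.18742; p0=.1608
S0=np.array([.4502,.1494,.0736])
def arc(th): 
    dx=r0*(np.cos(p0)-np.cos(th+p0)); return S0+[dx,dx*.03,r0*(np.sin(th+p0)-np.sin(p0))]
def where():
    t=bot.read_state()['tool_pos']; v=np.array([-(r0*np.cos(p0))+(t-S0)[0], r0*np.sin(p0)+(t-S0)[2]])
    print('theta est',round(np.arctan2(v[1],-v[0])-p0,4),'radius err mm',round((np.hypot(*v)-r0)*1e3,2))
E
python3 - <<'E'
from h import *
a=[arc(t) for t in np.arange(0,.71,.08)]; print((np.diff(a,axis=0)*1e3).round(1))
E
```

```text
[[ 3.   0.1 14.7]
 [ 4.2  0.1 14.4]
 [ 5.3  0.2 14. ]
 [ 6.4  0.2 13.6]
 [ 7.5  0.2 13. ]
 [ 8.5  0.3 12.4]
 [ 9.4  0.3 11.6]
 [10.3  0.3 10.9]]
```

Emit:
servo_tool(targets="0 0 0 0 1.5 -8 3; 0 0 0 0 2 -8 3; 0 0 0 0 2 -8 3")

```text
time: 20.67
tool_pos: [0.4549, 0.1495, 0.096]
tcp_rot: [-2.189, -2.252, 0.004]
wrist_force: [4.2, 0.3, -8.6]
width: 0.108
```

```bash
python3 - <<'E'
from h import *
settle(4); where(); th=.2
go(*arc(th))
d=snap('side','s11')
A=cv2.resize(d['image'][110:210,210:310,::-1],None,fx=6,fy=6,interpolation=cv2.INTER_CUBIC); cv2.imwrite('pics/e11.png',A)
E
```

```text
theta est 0.1226 radius err mm 0.33
t 20.87 pos [0.4549 0.1495 0.0961] turn [-0.002  0.001 -0.001] shift [  0.1   4.9 -13.7] after turn [  0.1   4.9 -13.7] F [ 2.1  0.9 -6.8] w 9.1
```

View pics/e11.png

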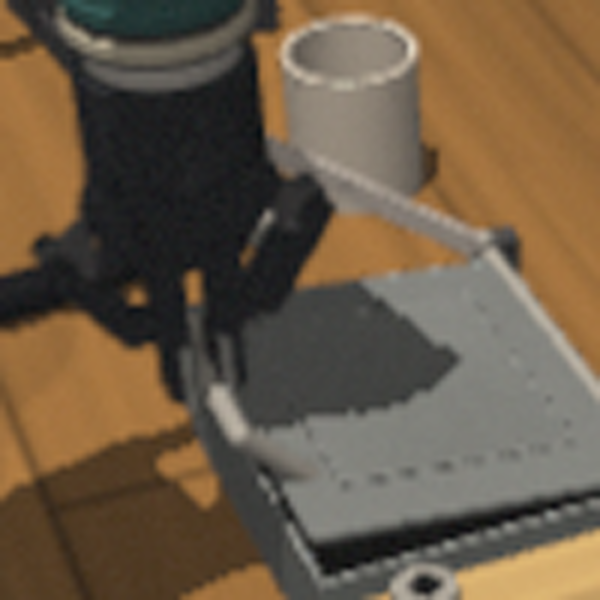

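The lid is opening (its right front corner is off the wall), the force is about 7 N as expected, and the path follows the arc. I'll continue.

Emit:
servo_tool(targets="0 0 0 0 3 -9 3; 0 0 0 0 3.4 -9 3; 0 0 0 0 4 -9 3; 0 0 0 0 4.4 -9 3")

```text
time: 21.25
tool_pos: [0.4673, 0.1497, 0.129]
tcp_rot: [-2.187, -2.25, 0.01]
wrist_force: [5.1, 2.2, -11.9]
width: 0.107
```

```bash
python3 - <<'E'
from h import *
settle(4); where(); th=.5
go(*arc(th))
E
```

```text
theta est 0.3109 radius err mm 0.97
t 21.45 pos [0.4674 0.1498 0.1292] turn [-0.007  0.001 -0.002] shift [  0.1  19.7 -29.6] after turn [  0.1  19.9 -29.4] F [-0.5  1.  -4.7] w 8.7
```

Emit:
servo_tool(targets="-0.005 0 0 0 6.5 -10 3; 0 0 0 0 6.5 -10 3; 0 0 0 0 6.5 -9 3")

```text
time: 21.7
tool_pos: [0.4826, 0.1501, 0.1553]
tcp_rot: [-2.184, -2.248, 0.016]
wrist_force: [0.6, 0.8, -9.6]
width: 0.103
```

```bash
python3 - <<'E'
from h import *
settle(4); where(); th=.68
go(*arc(th))
E
```

```text
theta est 0.4721 radius err mm 1.61
t 21.9 pos [0.4828 0.1501 0.1554] turn [-0.012  0.002 -0.002] shift [  0.3  27.1 -28.2] after turn [  0.3  27.5 -27.9] F [-4.8  1.6 -5.8] w 8.5
```

Emit:
servo_tool(targets="-0.006 0 0 0 9 -9 3; -0.003 0 0 0 9 -9 3; 0 0 0 0 7.5 -7.5 3")

```text
time: 22.15
tool_pos: [0.4995, 0.1505, 0.1763]
tcp_rot: [-2.18, -2.242, 0.029]
wrist_force: [-2.3, 2.2, -10.2]
width: 0.1
```

```bash
python3 - <<'E'
from h import *
settle(4); where(); th=.68
go(*arc(th))
c=snap('top','t12');d=snap('side','s12')
A=cv2.resize(d['image'][90:190,210:310,::-1],None,fx=6,fy=6,interpolation=cv2.INTER_CUBIC); cv2.imwrite('pics/e12.png',A)
A=cv2.resize(c['image'][170:260,190:330,::-1],None,fx=5.5,fy=5.5,interpolation=cv2.INTER_CUBIC); cv2.imwrite('pics/e13.png',A)
E
```

```text
theta est 0.6139 radius err mm 2.35
t 22.35 pos [0.4996 0.1506 0.1763] turn [-0.023  0.002 -0.002] shift [ 0.3 10.5 -7.2] after turn [ 0.3 10.6 -6.9] F [-6.4  1.8 -5.7] w 8.5
```

View pics/e12.png

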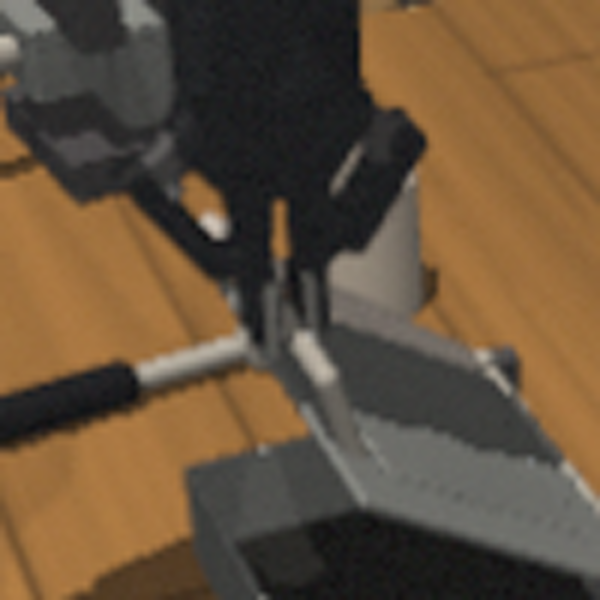

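View pics/e13.png

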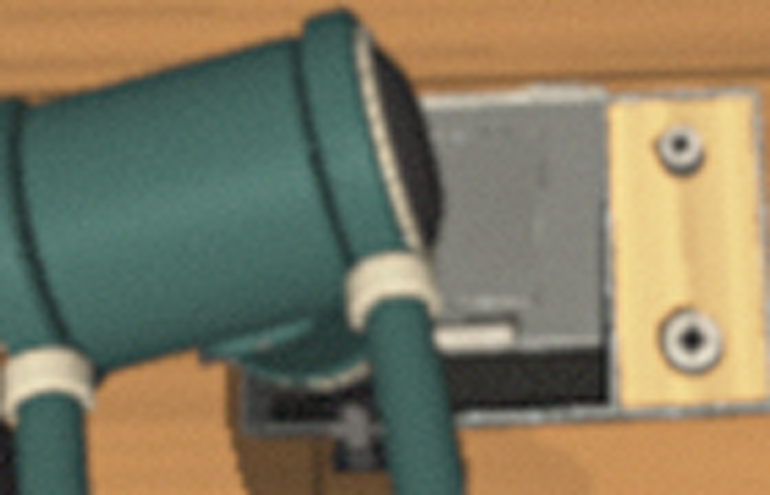

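The lid stands at about 0.6 rad, with its right front corner at side (270.5,172.5). Next I'll measure the gauge and lid angles the same way, by casting rays onto their vertical planes and fitting lines.

```bash
cat >> h.py <<'E'
yaw=.030; X=np.array([np.cos(yaw),np.sin(yaw),0]); Y=np.array([-X[1],X[0],0]); O=np.array([.5548,.1122,0])
def onplane(c,uv,y):
    e,v=ray(c,uv); q=e+v*(((O+y*Y-e)@Y)/(v@Y))-O; return np.array([q@X,q[2]])
E
python3 - <<'E'
from h import *
d=load('side0'); im=d['image']
k=8; x0,y0=240,122
p=cv2.resize(im[y0:162,x0:305],None,fx=k,fy=k,interpolation=cv2.INTER_CUBIC)
hsv=cv2.cvtColor(p,cv2.COLOR_RGB2HSV); m=(hsv[:,:,1]<75).astype(np.uint8)
q=cv2.cvtColor(p,cv2.COLOR_RGB2BGR); q[m>0]=q[m>0]//2+np.array([0,127,0],np.uint8)
cv2.imwrite('pics/f1.png',q)
# left part (before mug at crop10 col ~230): full cols 246..257
for u in range(246,259):
    col=((u-x0+.5)*k-.5); ci=int(round(col)); rr=np.where(m[:,ci])[0]; 
    if len(rr):
        g=np.split(rr,np.where(np.diff(rr)>1)[0]+1)
        print(u,[( round((a[0]+.5)/k-.5+y0-.0,2),round((a[-1]+.5)/k-.5+y0,2)) for a in g if len(a)>4])
E
```

```text
246 [(np.float64(125.94), np.float64(133.44)), (np.float64(146.06), np.float64(150.81))]
247 [(np.float64(126.44), np.float64(133.56)), (np.float64(145.94), np.float64(150.44))]
248 [(np.float64(126.94), np.float64(133.81)), (np.float64(145.81), np.float64(150.19))]
249 [(np.float64(127.69), np.float64(134.31)), (np.float64(144.06), np.float64(149.81))]
250 [(np.float64(128.56), np.float64(134.94)), (np.float64(142.56), np.float64(149.69))]
251 [(np.float64(130.06), np.float64(135.31)), (np.float64(141.94), np.float64(150.19))]
252 [(np.float64(130.94), np.float64(135.94)), (np.float64(141.44), np.float64(150.56))]
253 [(np.float64(131.31), np.float64(136.19)), (np.float64(141.06), np.float64(150.94))]
254 [(np.float64(132.06), np.float64(136.69)), (np.float64(141.06), np.float64(151.06))]
255 [(np.float64(132.44), np.float64(137.06)), (np.float64(141.06), np.float64(151.06))]
256 [(np.float64(132.94), np.float64(137.31)), (np.float64(141.06), np.float64(150.81))]
257 [(np.float64(121.56), np.float64(123.44)), (np.float64(133.31), np.float64(137.81)), (np.float64(141.31), np.float64(150.56))]
258 [(np.float64(121.56), np.float64(138.31)), (np.float64(141.81), np.float64(150.06))]
```

View pics/f1.png

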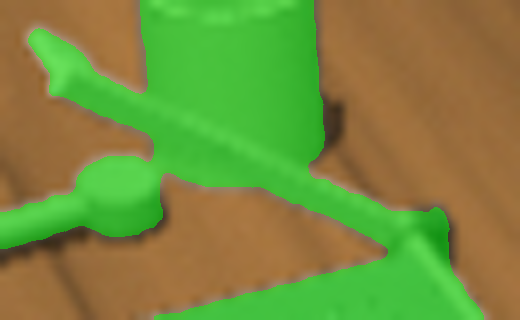

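```bash
python3 - <<'E'
from h import *
d=load('side0'); im=d['image']
k=8; x0,y0=240,122
p=cv2.resize(im[y0:166,x0:305],None,fx=k,fy=k,interpolation=cv2.INTER_CUBIC)
hsv=cv2.cvtColor(p,cv2.COLOR_RGB2HSV)
for th in(65,75,90):
    m=hsv[:,:,1]<th
    def run(u,v):  # run containing approx v
        ci=int(round((u-x0+.5)*k-.5)); col=m[:,ci]; r=int((v-y0+.5)*k)
        a=r
        while a>0 and col[a]:a-=1
        b=r
        while b<len(col)-1 and col[b]:b+=1
        return (a+1)/k-.5+y0,(b)/k-.5+y0
    mid=lambda u:131.8+(u-247.3)*(151.6-131.8)/(289.9-247.3)
    for nm,cols,i,yy,off in(('lower',list(range(250,258))+list(range(276,285)),1,.143,-.006),('upper',list(range(252,257))+list(range(280,286)),0,.151,.006)):
        P=np.array([onplane(d,(u,run(u,mid(u))[i]),yy) for u in cols])
        vx,vy,cx,cy=cv2.fitLine((P*1e3).astype(np.float32),cv2.DIST_HUBER,0,.01,.01).ravel()
        ang=np.arctan2(-vy*np.sign(vx),abs(vx)); n=np.array([np.sin(ang),np.cos(ang)]) # up normal
        offh=((P-[.08,.06])@n); print(th,nm,'line angle',round(ang,4),'offset from hinge mm: tip,root',(offh[:2]*1e3).round(1),(offh[-2:]*1e3).round(1),
          'angle via hinge at tip', [round(np.arctan2(q[1]-.06,.08-q[0])-np.arcsin(off/np.hypot(q[1]-.06,.08-q[0])),4) for q in P[:3]])
E
```

```text
65 lower line angle 0.6709 offset from hinge mm: tip,root [-2.7 -2.5] [-2.6 -2.4] angle via hinge at tip [np.float64(0.6926), np.float64(0.6945), np.float64(0.6919)]
65 upper line angle 0.6711 offset from hinge mm: tip,root [7.6 7.5] [7.4 7.6] angle via hinge at tip [np.float64(0.6819), np.float64(0.6815), np.float64(0.6787)]
75 lower line angle 0.6711 offset from hinge mm: tip,root [-3.1 -2.9] [-2.9 -3.1] angle via hinge at tip [np.float64(0.6904), np.float64(0.6922), np.float64(0.6896)]
75 upper line angle 0.6706 offset from hinge mm: tip,root [8.  8.2] [7.8 8.4] angle via hinge at tip [np.float64(0.6841), np.float64(0.686), np.float64(0.681)]
90 lower line angle 0.6708 offset from hinge mm: tip,root [-3.4 -3.5] [-3.3 -3.8] angle via hinge at tip [np.float64(0.6882), np.float64(0.6878), np.float64(0.6873)]
90 upper line angle 0.6714 offset from hinge mm: tip,root [8.6 8.8] [8.5 8.7] angle via hinge at tip [np.float64(0.6886), np.float64(0.6906), np.float64(0.6857)]
```

The gauge angle is 0.671 rad: the upper and lower edge lines agree to 0.001, with a constant offset of about 2.5 mm that comes from the calibration. Now the lid's right edge.

```bash
python3 - <<'E'
from h import *
d=load('s12')
A=cv2.resize(d['image'][140:200,255:335,::-1],None,fx=10,fy=10,interpolation=cv2.INTER_CUBIC); cv2.imwrite('pics/f2.png',A)
for th in(.6,.67):
  for off in(.003,-.003):
    q=[O+(.08-s*np.cos(th)+off*np.sin(th))*X-.055*Y+np.array([0,0,.06+s*np.sin(th)+off*np.cos(th)]) for s in(.167,.02)]
    print(th,off,((proj(d,q)-[255,140]+.5)*10).round(0).tolist())
E
```

```text
0.6 0.003 [[158.0, 339.0], [599.0, 471.0]]
0.6 -0.003 [[146.0, 359.0], [587.0, 489.0]]
0.67 0.003 [[183.0, 301.0], [602.0, 467.0]]
0.67 -0.003 [[170.0, 321.0], [589.0, 485.0]]
```

View pics/f2.png

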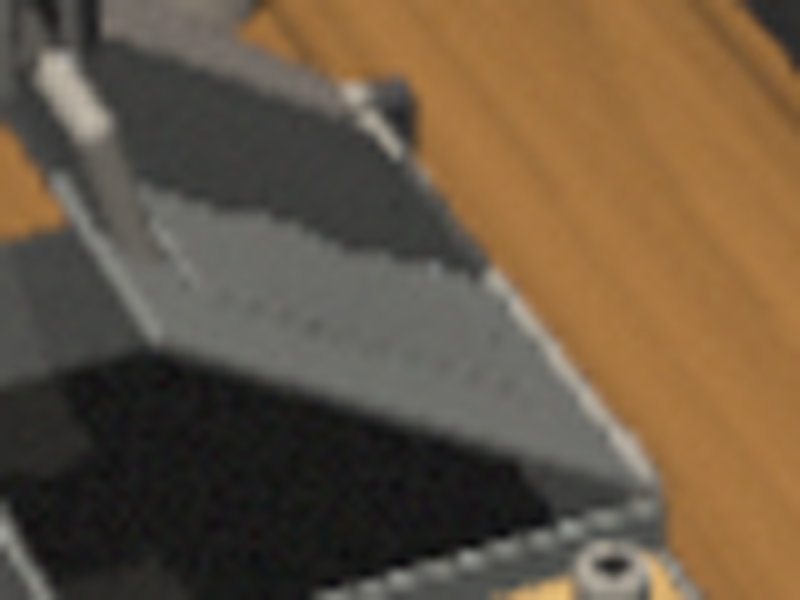

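```bash
cat >> h.py <<'E'
def lidangle(d,c0=275,c1=308,guess=.6,ypl=-.055):
    g=cv2.cvtColor(d['image'],cv2.COLOR_RGB2GRAY); k=8
    q=[O+(.08-s*np.cos(guess))*X+ypl*Y+np.array([0,0,.06+s*np.sin(guess)]) for s in(.167,.02)]
    a,b=proj(d,q); P=[]
    for u in range(c0,c1):
        v=a[1]+(u-a[0])*(b[1]-a[1])/(b[0]-a[0])
        prof=cv2.GaussianBlur(g,(3,1),0)[:,u].astype(float); vs=np.arange(v-6,v+6,.1); pr=np.interp(vs,np.arange(400),prof)
        top=pr[:25].mean(); bot=pr[-25:].min(); i=np.argmax(pr<(top*.75)); P.append(onplane(d,(u,vs[i]),ypl))
    P=np.array(P); vx,vy,cx,cy=cv2.fitLine((P*1e3).astype(np.float32),cv2.DIST_HUBER,0,.01,.01).ravel()
    ang=np.arctan2(-vy*np.sign(vx),abs(vx)); n=np.array([np.sin(ang),np.cos(ang)])
    print('lid line angle',round(ang,4),'hinge offsets mm',((P-[.08,.06])@n*1e3).round(1)[::4])
    return ang
E
python3 - <<'E'
from h import *
d=load('s12'); lidangle(d); lidangle(d,275,295); lidangle(d,285,308); where()
E
```

```text
lid line angle 0.6081 hinge offsets mm [0.9 1.  1.1 1.2 0.8 0.9 1.  1.5 0.8]
lid line angle 0.6087 hinge offsets mm [0.8 0.9 1.  1.1 0.7]
lid line angle 0.6078 hinge offsets mm [0.9 1.  1.2 1.  0.9 1. ]
theta est 0.612 radius err mm 2.35
```

By camera the lid is at 0.608, by kinematics 0.612, and the target is 0.671. I'll make up the remaining +0.063.

Emit:
servo_tool(targets="-0.012 0 0 0 5 -4.2 3; -0.005 0 0 0 5 -4.2 3")

```text
time: 22.62
tool_pos: [0.5042, 0.1506, 0.1813]
tcp_rot: [-2.183, -2.245, 0.023]
wrist_force: [-6.7, 1.2, -4.6]
width: 0.1
```

```bash
python3 - <<'E'
from h import *
settle(4); where(); go(*arc(.671))
d=snap('side','s13'); lidangle(d,277,308,.66); lidangle(d,275,308,.64)
E
```

```text
theta est 0.6541 radius err mm 2.63
t 22.82 pos [0.5048 0.1506 0.1819] turn [-0.016  0.003 -0.002] shift [ 0.4  4.1 -0.3] after turn [ 0.4  4.1 -0.2] F [-7.2  0.  -2.7] w 8.6
lid line angle 0.6459 hinge offsets mm [1.1 0.7 1.  1.  0.8 1.2 0.7 1. ]
lid line angle 0.6468 hinge offsets mm [1.2 0.8 0.9 1.  0.9 0.7 1.1 1.2 0.5]
```

Emit:
servo_tool(targets="-0.008 0 0 0 4.8 -3.3 3")

```text
time: 22.95
tool_pos: [0.5069, 0.1507, 0.1838]
tcp_rot: [-2.185, -2.246, 0.02]
wrist_force: [-8.0, 1.2, -1.9]
width: 0.102
```

```bash
python3 - <<'E'
from h import *
settle(5); where(); go(*arc(.671))
d=snap('side','s14'); lidangle(d,277,308,.66); lidangle(d,280,308,.67)
E
```

```text
theta est 0.6729 radius err mm 2.64
t 23.2 pos [0.5074 0.1507 0.1843] turn [-0.013  0.003 -0.002] shift [0.4 1.6 2.2] after turn [0.4 1.5 2.2] F [-7.2  0.5 -3.5] w 8.4
lid line angle 0.6659 hinge offsets mm [0.8 0.7 1.  0.6 1.  0.8 0.9 0.7]
lid line angle 0.6656 hinge offsets mm [0.9 0.8 1.  0.7 0.9 0.8 1. ]
```

Emit:
servo_tool(targets="0 0 0 0 2.4 -1.6 3")

```text
time: 23.33
tool_pos: [0.5078, 0.1507, 0.1848]
tcp_rot: [-2.184, -2.245, 0.023]
wrist_force: [-3.1, 1.5, -8.2]
width: 0.101
```

```bash
python3 - <<'E'
from h import *
settle(6); where(); go(*arc(.671))
d=snap('side','s15'); lidangle(d,277,308,.66); lidangle(d,280,308,.67)
c=snap('top','t15')
A=cv2.resize(d['image'][90:220,210:350,::-1],None,fx=5,fy=5,interpolation=cv2.INTER_CUBIC)[:600]; cv2.imwrite('pics/f5.png',A)
E
```

```text
theta est 0.6773 radius err mm 2.72
t 23.63 pos [0.508  0.1507 0.1849] turn [-0.017  0.003 -0.002] shift [0.4 1.  2.8] after turn [0.4 1.  2.8] F [-7.3  2.1 -5.3] w 8.3
lid line angle 0.6741 hinge offsets mm [0.1 0.6 0.3 0.5 0.4 0.4 0.3 0.3]
lid line angle 0.6732 hinge offsets mm [0.5 0.6 0.6 0.4 0.5 0.5 0.9]
```

View pics/f5.png

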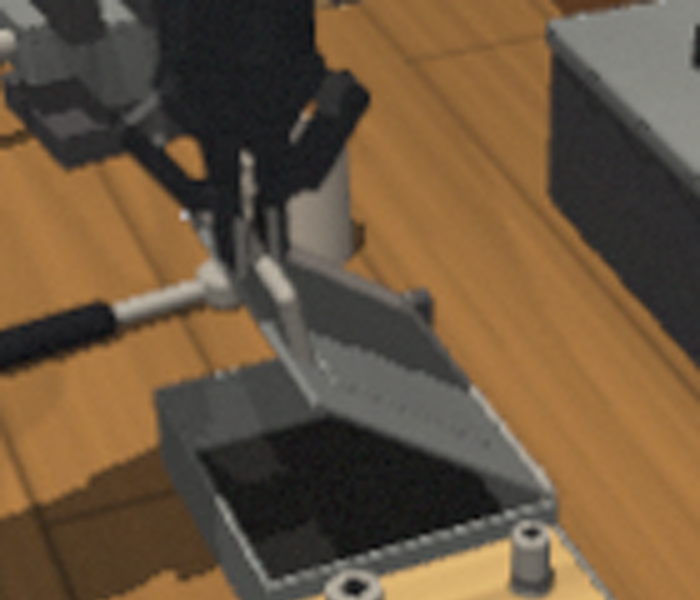

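View pics/t15.png

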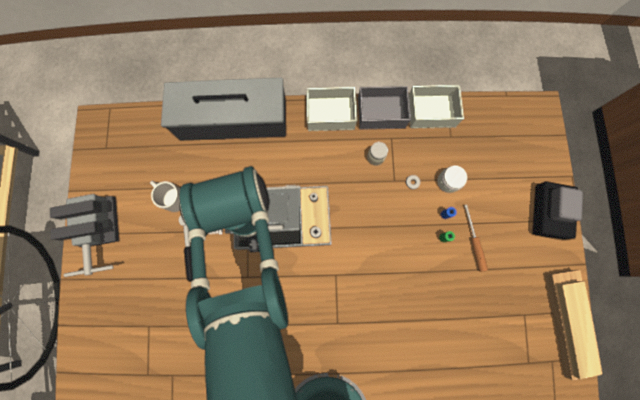

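The lid measures 0.674 against 0.671 for the gauge. The gauge tip still shows at crop (185,213); I'll check that it hasn't moved.

```bash
python3 - <<'E'
from h import *
a=load('side0')['image'];b=load('s15')['image']
f=lambda i,x,y:cv2.resize(i[y:y+22,x:x+30,::-1],None,fx=13,fy=13,interpolation=cv2.INTER_CUBIC)
cv2.imwrite('pics/f6.png',np.vstack([np.hstack([f(a,238,122),f(b,238,122)]),np.hstack([f(a,272,138),f(b,272,138)])]))
E
```

```text
(no output)
```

View pics/f6.png

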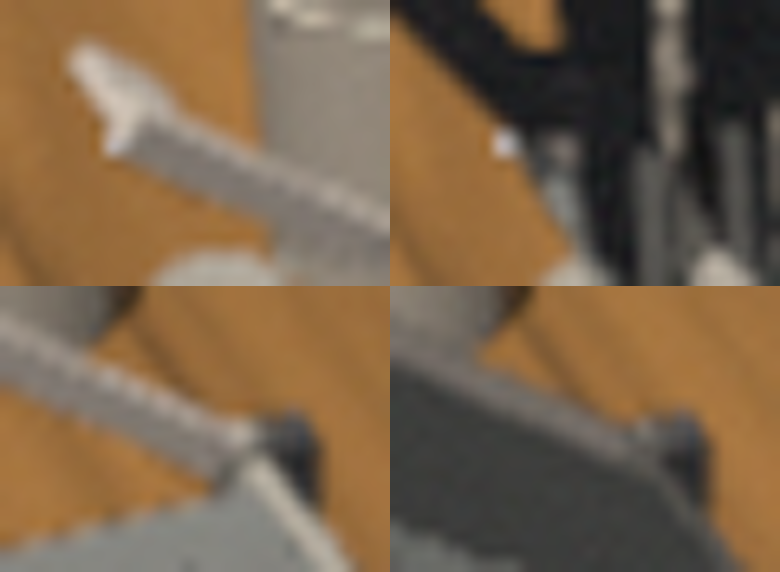

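The gauge tip and root sit at the same pixels as at the start. I'll do a last steadiness check and hand in.

```bash
python3 - <<'E'
from h import *
settle(8); d=snap('side','s16'); lidangle(d,277,308,.66); where(); s=bot.read_state(); print(s['time'],s['wrist_force'].round(1),s['width'],abs(s['joint_vel']).max())
from workcell import finish_job
print(finish_job())
E
```

```text
lid line angle 0.6725 hinge offsets mm [0.6 0.8 0.7 0.6 0.6 0.5 0.7 0.6]
theta est 0.6771 radius err mm 2.73
24.1833 [-6.2  1.7 -5.5] 0.10422920115320052 0.002378482588378061
the job is handed in; nothing more can be done
None
```

Both loose sockets are back in their own bores and pushed fully home. I handed the job in at 24.2 s with the arm still holding the lid at the gauge mark.

- **Sockets:** Both were pressed until they stopped hard, the small one at 14–28 N and the large one at 18–37 N. After release, both tops showed at the 75 mm height expected when home.
- **Rim contact:** The large socket touched the bore's rim on its first try, with a wrist force of about 68 N against the 120 N limit. I lifted it, re-centred it and it went in cleanly.
- **Lid:** The last camera reading was 0.673 rad, against 0.671 rad measured for the gauge arm. The arm's own position gives 0.677 rad, about 0.005 more. The grip was steady with the joints at rest.
- **Gauge:** Its tip and root were at the same pixels as at the start, so it had not moved. Its measured edge lines sat about 2.5 mm off the hinge axis, which I put down to camera calibration. It does not affect the angle.
- **Other things on the bench:** The ones visible in the last top view looked unmoved. I compared them only by eye, and the ratchet was partly hidden behind the arm.

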